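# Find the full carton on the balance and seat it in the packing jig

### The arm

A 7-joint arm with a two-finger parallel gripper is mounted at the origin on the work surface. World frame = base frame: x ahead of the robot, y to its left, z up, the work surface at z = 0. Lengths are in mm, angles in rad, forces in N, time in s.
With the tool pointing down it reaches from about 400 to 875 mm from the base axis. Payload 4.4 kg.
Tool frame: the origin (TCP) lies midway between the tips of the shut fingers; the grasp point (between the pads) lies 19 mm behind it; x points along the fingers, z is the direction in which the jaws open and shut, and the axes are right-handed (so a half turn about x gives the same grasp; the last joint's range is limited). The gripper opens to 85 mm and grips with 20 to 120 N. Pads are 22 mm wide; open, the fingers measure 114 mm over their backs; the gripper's body (76 mm by 85 mm) begins 54 mm behind the grasp point. The pads swing forward as they close: fully open they stand 13 mm farther back than shut.
Start: joints at [-1.296, 0.628, 0.038, 1.517, -0.027, 0.996, -0.02], TCP at [217.234, 612.64, 231.313] pointing down, gripper open.
Joint ranges: [-3.06, 3.06], [-0.37, 2.12], [-1.25, 1.32], [0.18, 2.47], [-1.1, 4.24], [0.23, 1.98], [-2.94, 2.94]. Speed limits (rad/s): [2.57, 2.57, 3.14, 3.14, 3.14, 3.14, 3.14].

### API

Orientations are given as [roll, pitch, yaw] about the fixed x, y, z axes, in that order (R = Rz(yaw) Ry(pitch) Rx(roll)).
In Python, from cell import ctrl gives the robot as it stands. The module is installed in compiled form; this text tells all that it offers.
- The arm moves only by the tool servo_tool, never from a script. Its argument "rows" is a list of rows, each an object of numbers: "dx", "dy", "dz": the shift along the tool's x, y, z in units of 750 mm (1.0 is 750 mm); "wx", "wy", "wz": the turn, a rotation vector about the tool's x, y, z in units of 6 degrees (1.0 is 6 degrees); "fingers": the closure, from 0 (fully open) to 1 (shut). In form: [{"dx": .., "dy": .., "dz": .., "wx": .., "wy": .., "wz": .., "fingers": ..}, ...]. A call has 1 to 5 rows; each row shifts and turns the commanded pose from where the row before left it, along the tool's axes as they then stand; what a row does not reach is not made up. A row lasts 1/8 s, in which the tool goes at most 62.5 mm and 10.7 degrees, less where a joint would pass 70% of its speed; a pose out of reach is approached as far as the arm can. A call with a number of a shift or a turn outside -1 to 1 is refused whole. A call with a gripper value outside its range is refused whole. The fingers move at their own pace and stop on an object; the grip force is fixed at half the most. Time passes only in rows, so rows that do not move let the fingers close. It gives the time, the measured TCP pose, the force and the opening at its end, in the units of the state.
- ctrl.read_state(): the state, without advancing time (a new reading comes with each control period).
- ctrl.get_image(name): name is "side" or "top"; returns the picture (480x640x3 uint8, red, green, blue); there is no depth.
- ctrl.camera_info(name): a dict with "fovy" (degrees; the focal length in pixels is half the picture's height over the tangent of half this angle, whatever the lens; pixels are square), "cx", "cy" (the principal point, pixels), "R" (3x3) and "t" (3): a world point X has camera coordinates R X + t. Camera axes: x right, y down, z forward; pixel columns grow to the right and rows downward; lengths in mm; the calibration is good to about 2 mm. A picture is of the moment at which its call begins. camera_info takes no time and is no camera call.
- ctrl.finish_job(): hands the job in, once; it reports no verdict.
Trained networks look in the newest picture that a camera, given by its name, has taken for a name from the list of things; names that differ only in an ending like _2 or _b are one class to them, and where a whole thing is asked for, a point or a joint stands for the part that bears it (a point fixed in the world has none). Each returns a list of dicts, best first, with "conf" (0 to 1); they miss things now and then, are a little off and sometimes report something else, mostly with a low value. They report only what shows in the picture. A call takes as long as a camera call. They do not tell look-alikes from the thing itself.
- ctrl.search_frame(label, camera): "extent" ([centre column, centre row, width, height] in pixels, round what is visible of it).
- ctrl.silhouettes(label, camera): "region" (480x640 bool, what is visible of it) and "extent" ([centre column, centre row, width, height] in pixels, round what is visible of it).
- ctrl.mark_of(label, camera): "point" ([column, row] in pixels: a listed point, or the origin of a listed thing).
The state is a dict: "clock": time; "qpos": joint angles; "qd": joint speeds; "tau": joint torques, N m; "eef_pos": TCP position; "tool_rot": TCP orientation; "force": force on the tool from outside, world axes, zero at the start; "torque": the same for the moment, N m; "width": finger opening in mm.
Only numpy, scipy, OpenCV 4.12 (cv2) and the standard library are available. Lean on these libraries where they do the work, as an engineer would, in place of code of your own. Each camera call takes 0.05 s, during which the arm holds its last target.

### The job

One of the two identical red-ribboned gift cartons was packed a piece short. Stand them on opposite pans of the balance, let go and see which is heavier; then take the heavier one and seat it upright and fully home in the pocket of the green packing jig, and leave the lighter one standing on its pan. Handle them gently, without dropping or forcing them onto the pans or the jig, and leave the tape roll, the marker and the dotted white box where they are.

Things in the scene. Friction and masses are not known exactly. Their poses are not given: they have to be found in the camera images.
- carton_a: Gift carton, rigid, 50 x 50 mm square and 76 mm tall, kraft with a white lid band and a red cross ribbon on top. Origin: centre of its underside; z up, x and y along its sides. Each weighs between 0.28 and 0.57 kg, and the heavier exceeds the lighter by at least 0.1 kg. Which one is heavier changes from run to run and cannot be seen.
- carton_b: The other gift carton, same size, look and origin.
- balance: Equal-arm balance on a blue base plate 100 mm (its x) x 310 mm (its y) x 20 mm, fixed to the table. Origin: centre of the plate's underside; x, y along its sides, z up. The two pans sit 120 mm to the +y side (left) and -y side (right). Between them a small white scale plate 56 mm wide rises to 108 mm above the table.
- beam (a joint): Tilt of the balance beam, rad, -0.10 to 0.10, about 0 when empty (weakly spring-centred, damped). Positive: the LEFT pan (+y side of the balance) is down; negative: the RIGHT pan is down. One carton alone, or the difference between the two, drives it to its end stop within about two seconds.
- pan_left: Left pan of the balance (+y side): level square aluminium tray 96 x 96 mm outside, 88 x 88 mm inside, with a lip 5 mm high. Origin: centre of its floor's upper face, 68 mm above the table when the beam is level. It stays level and only moves up and down, by 12 mm either way, with the beam.
- pan_right: Right pan of the balance (-y side): same as the left one; it rises as the left one sinks.
- jig: Packing jig fixed to the table, 124 mm (its x) x 240 mm (its y), origin at the centre of its underside, z up. On its 8 mm plywood base lies a green deck 108 mm (x) x 164 mm (y), its flat top 28 mm above the table, with one pocket and one orange fence. Nothing stands taller than the deck on its x sides. More than 30 N between a carton and the jig or a pan is too rough.
- pocket_mid (a point): Mean place of the pocket's centre, at its floor, 8 mm above the table: jig x = 0, y = -30 mm. The pocket is a square hole 54 x 54 mm along the jig's x and y, 20 mm deep below the deck top. Its true centre is anywhere up to 28 mm from this point to +y or -y: the deck was clamped there by hand, its place is not measured, must be felt or seen, and it will not budge. In x it is true.
- fence (a point): Mean place of the orange fence's face, at its foot on the deck top (same 28 mm uncertainty along jig y). The fence is 80 mm wide along jig x, 10 mm thick, 25 mm higher than the deck. Its face looks to jig +y and is flush with the pocket's -y wall, so a carton touching it with its sides square to the jig is over the pocket, 2 mm from centred.
- landing (a point): Point on the deck's flat top, jig x = 0, y = +54 mm. A carton standing centred here is always on plain deck on the pocket's +y side; moved from here along jig -y it meets the fence after 58 to 114 mm.
- tape_roll: Bystander: brown tape roll standing on its flat side, 90 mm across, 45 mm high; origin at the centre of its underside. Leave it alone.
- marker: Bystander: flat yellow marker with a black cap, 100 x 20 x 15 mm, lying along its x; origin at the centre of its underside. Leave it alone.
- dotted_box: Bystander: white box with blue dots, 70 x 70 x 60 mm; origin at the centre of its underside. Leave it alone.
Not all that is in view belongs to the job. Leave any turquoise or yellow look-alike of the carton_b alone.

How it is judged (in metres and radians):
On the way:
1. the two cartons stand free on opposite pans and the beam has tipped to the heavier side ((((contact force between carton_a and pan_left above 1.5 N and angle between carton_a's own z axis and vertical below 0.1 rad) and (contact force between carton_b and pan_right above 1.5 N and angle between carton_b's own z axis and vertical below 0.1 rad)) or ((contact force between carton_a and pan_right above 1.5 N and angle between carton_a's own z axis and vertical below 0.1 rad) and (contact force between carton_b and pan_left above 1.5 N and angle between carton_b's own z axis and vertical below 0.1 rad))) and contact force between each of the arm, the fingers and carton_a below 0.05 N and contact force between each of the arm, the fingers and carton_b below 0.05 N and (value of joint beam above 0.06 rad or value of joint beam below -0.06 rad)), for 0.3 s.
At the end, for the whole second after the job is handed in: The heavier carton stands upright (within 0.06 rad) and at rest in the jig's pocket, its underside no more than 2.5 mm above the pocket's floor; the lighter one stands upright and at rest on one of the pans; the robot touches neither (((z of carton_a in the frame of jig between 0.005 and 0.0105 m and x of carton_a in the frame of jig between -0.006 and 0.006 m and y of carton_a in the frame of jig between -0.064 and 0.004 m and angle between carton_a's own z axis and vertical below 0.06 rad and linear speed of each of carton_a, carton_b below 0.01 m/s and angle between carton_b's own z axis and vertical below 0.1 rad and (contact force between carton_b and pan_left between 1.5 and 4.1 N or contact force between carton_b and pan_right between 1.5 and 4.1 N)) or (z of carton_b in the frame of jig between 0.005 and 0.0105 m and x of carton_b in the frame of jig between -0.006 and 0.006 m and y of carton_b in the frame of jig between -0.064 and 0.004 m and angle between carton_b's own z axis and vertical below 0.06 rad and linear speed of each of carton_b, carton_a below 0.01 m/s and angle between carton_a's own z axis and vertical below 0.1 rad and (contact force between carton_a and pan_left between 1.5 and 4.1 N or contact force between carton_a and pan_right between 1.5 and 4.1 N))) and contact force between each of the arm, the fingers and carton_a below 0.05 N and contact force between each of the arm, the fingers and carton_b below 0.05 N).
It fails at once if a carton is forced against the jig or a pan with more than 30 N (contact force between any of carton_a, carton_b and jig above 30 N or contact force between any of carton_a, carton_b and pan_left above 30 N or contact force between any of carton_a, carton_b and pan_right above 30 N).
It fails at once if a carton is dropped: let go of and falling faster than 0.3 m/s ((contact force between the fingers and carton_a below 0.05 N and linear speed of carton_a above 0.3 m/s) or (contact force between the fingers and carton_b below 0.05 N and linear speed of carton_b above 0.3 m/s)).
It fails at once if the tape roll, the marker or the dotted box is moved by more than 20 mm (distance of any of tape_roll, marker, dotted_box from where it was at the start of the episode above 0.02 m).
It also fails if it takes over 72 s, if anything falls off the work surface, if the arm or the gripper's body presses on something with over 40 N, if the wrist force passes 120 N, or if a joint passes its speed limit or range.

## Working session

There is one attempt and no reset: what is moved stays moved. The work goes in short steps, Python scripts to look and compute and a tool call to move; the robot and the scene stay as the last step left them, time stands still between calls to the robot, and variables do not carry over. Pictures are saved under pics/ and viewed, and the job is handed in when it is done.

Besides the shell and the picture viewer there is one more tool, called after "Call:" as a command line: name --argument value ..., lists and objects as JSON in quotes. servo_tool: Moves the arm, as the interface text tells. Its arguments: {"type":"object","properties":{"rows":{"type":"array"}},"required":["rows"]}

```bash
mkdir -p pics; ls
python3 - <<'E'
from cell import ctrl
import cv2
s=ctrl.read_state(); print(s)
for c in ("top","side"):
    im=ctrl.get_image(c); cv2.imwrite(f"pics/{c}0.png",im[:,:,::-1])
    print(c,ctrl.camera_info(c))
E
```

```text
pics
{'clock': 0.0, 'qpos': array([-1.29580324,  0.62936586,  0.03843313,  1.51836238, -0.02698091,
        0.99631561, -0.02001366]), 'qd': array([-0.00088033,  0.0002024 , -0.00100009,  0.00067955, -0.00113619,
       -0.00038406,  0.00024171]), 'tau': array([ 3.79455032e-04, -5.63416350e+01,  1.22668751e+00, -1.93429631e+01,
        1.11372260e-02,  1.09299249e-02,  3.48086905e-05]), 'eef_pos': array([217.01510168, 612.03379092, 230.37795775]), 'tool_rot': array([-3.12222523,  1.56886296, -1.892218  ]), 'force': array([0.0031084 , 0.19784981, 0.42045802]), 'torque': array([-0.07160944, -0.01706526, -0.05260463]), 'width': 85.49478757253381}
top {'fovy': 49.37907247790009, 'cx': 309.5595808792259, 'cy': 237.89953191051313, 'R': array([[ 0.01615589, -0.99984487, -0.00701568],
       [-0.98515529, -0.01471843, -0.17103339],
       [ 0.1709036 ,  0.00967473, -0.98524025]]), 't': array([  -2.20836002,  540.89995649, 1087.13279527])}
side {'fovy': 50.408817644540186, 'cx': 323.00510172858856, 'cy': 234.85818978163306, 'R': array([[ 0.94428921, -0.32850782,  0.02001225],
       [-0.20590686, -0.63712249, -0.74274982],
       [ 0.25674939,  0.69724998, -0.66926991]]), 't': array([-499.39693117,  186.572642  , 1073.25731415])}
```

View pics/top0.png

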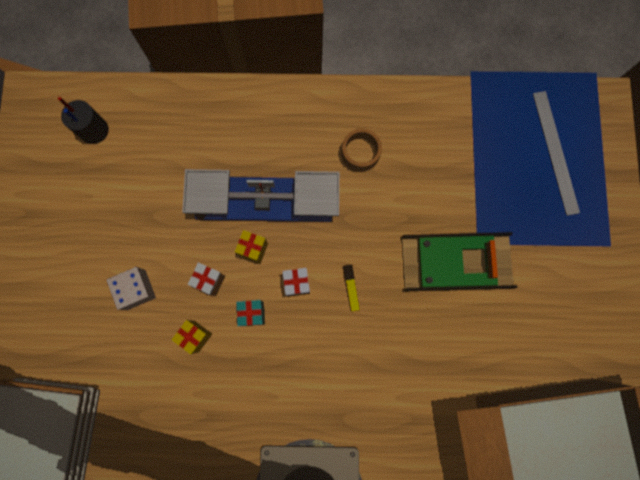

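View pics/side0.png

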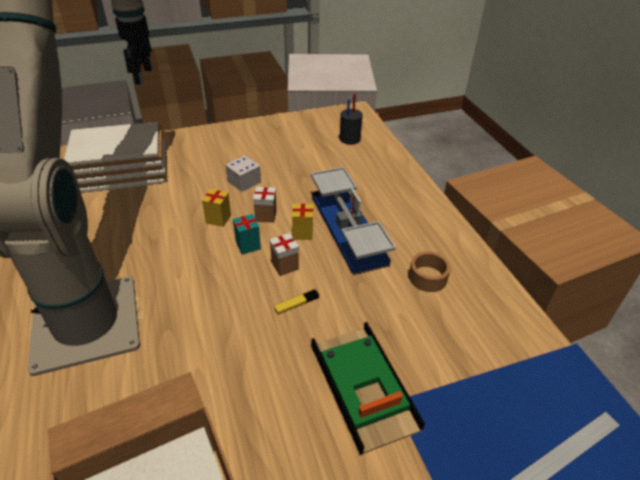

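The kraft cartons with white lids sit in the top view at (205,279) and (296,282). The look-alikes are yellow at (251,247) and (190,337), and turquoise at (250,313). The description asks for white lid and kraft sides, so the first two are mine; I'll confirm in a crop.

```bash
cat > h.py <<'E'
from cell import ctrl
import numpy as np, cv2
def cam(c):
    i=ctrl.camera_info(c); f=240/np.tan(np.radians(i['fovy']/2)); return i,f
def ray(c,uv,z):
    i,f=cam(c); R=i['R'];t=i['t']
    d=R.T@np.array([(uv[0]-i['cx'])/f,(uv[1]-i['cy'])/f,1.]); o=-R.T@t
    return o+d*(z-o[2])/d[2]
def proj(c,X):
    i,f=cam(c); p=np.atleast_2d(X)@i['R'].T+i['t']
    return np.c_[f*p[:,0]/p[:,2]+i['cx'],f*p[:,1]/p[:,2]+i['cy']]
E
python3 - <<'E'
from h import *
print(ctrl.read_state()['clock'])
t=cv2.imread("pics/top0.png"); s=cv2.imread("pics/side0.png")
a=cv2.resize(t[225:365,120:330],None,fx=3.8,fy=3.8,interpolation=cv2.INTER_CUBIC); cv2.imwrite("pics/c1.png",a[:600])
b=cv2.resize(s[150:320,190:400],None,fx=3.5,fy=3.5,interpolation=cv2.INTER_CUBIC);cv2.imwrite("pics/c2.png",b)
for c in ("top","side"):
  for l in ("carton_a","jig","balance","pocket_mid","fence","landing","pan_left","pan_right"):
    print(c,l,[(np.round(m['point'],1),round(m['conf'],2)) for m in ctrl.mark_of(l,c)])
E
```

```text
0.1
top carton_a [(array([198.4, 337.8]), 0.87), (array([249.7, 310.7]), 0.87), (array([484. , 261.5]), 0.69), (array([213.1, 283.6]), 0.68), (array([255.5, 252. ]), 0.63), (array([298. , 288.1]), 0.56), (array([456.4, 264.6]), 0.32)]
top jig [(array([457.6, 261.2]), 0.73), (array([133.6, 290. ]), 0.73)]
top balance [(array([262.2, 202.5]), 0.94)]
top pocket_mid [(array([470.2, 262.2]), 0.68), (array([133.1, 291.1]), 0.57)]
top fence [(array([488.1, 259.9]), 0.89)]
top landing [(array([434.8, 263. ]), 0.91)]
top pan_left [(array([204.3, 192.8]), 0.71)]
top pan_right [(array([317.1, 192.9]), 0.87), (array([301.3, 286.6]), 0.36)]
side carton_a [(array([270.7, 217.6]), 0.85), (array([247. , 245.5]), 0.81), (array([301.2, 231.9]), 0.69), (array([218. , 218.3]), 0.65), (array([286.2, 263.3]), 0.59)]
side jig [(array([363.6, 385.7]), 0.96)]
side balance [(array([347.5, 226.4]), 0.91), (array([268.2, 216.5]), 0.67)]
side pocket_mid [(array([367.5, 397.5]), 0.78), (array([422.8, 277.8]), 0.29)]
side fence [(array([379.2, 402.4]), 0.95)]
side landing [(array([353.1, 353.6]), 0.56), (array([296.6, 302.3]), 0.47)]
side pan_left [(array([333.7, 180.4]), 0.68)]
side pan_right [(array([368.7, 238.1]), 0.91)]
```

View pics/c1.png

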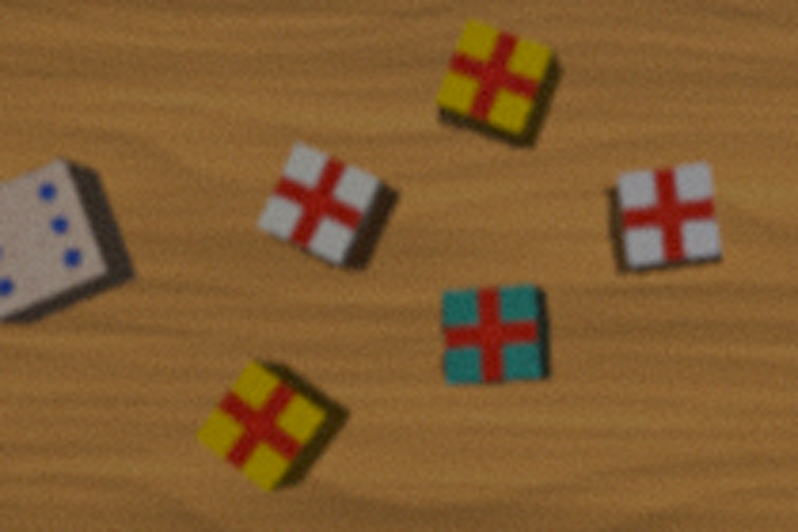

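View pics/c2.png

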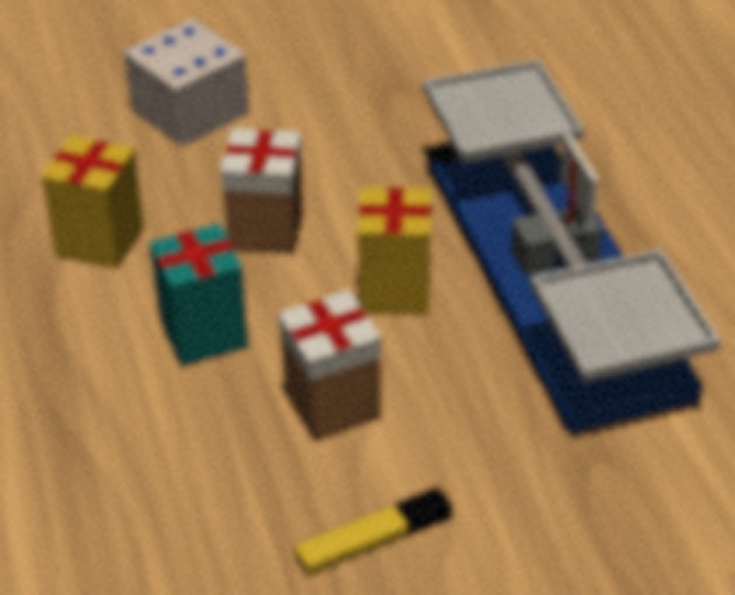

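The crop confirms two white-lidded kraft cartons: left at top (204,279) and right at (296,282). The other three are yellow or turquoise. Next I'll measure lids, pans and jig.

Run:
```python
from h import *
t=cv2.imread("pics/top0.png").astype(int)
def lid(u,v,r=26):
    roi=t[v-r:v+r,u-r:u+r]; b,g,rr=[roi[...,k] for k in range(3)]
    white=(np.minimum(np.minimum(b,g),rr)>120)
    red=(rr>90)&(g<rr*0.45)
    m=((white|red)*255).astype(np.uint8)
    m=cv2.morphologyEx(m,cv2.MORPH_CLOSE,np.ones((3,3)))
    cs,_=cv2.findContours(m,cv2.RETR_EXTERNAL,cv2.CHAIN_APPROX_NONE)
    c=max(cs,key=cv2.contourArea); 
    box=cv2.boxPoints(cv2.minAreaRect(c))+[u-r,v-r]
    W=np.array([ray("top",p,76) for p in box])[:,:2]
    M=cv2.moments(c); ctr=ray("top",(M['m10']/M['m00']+u-r,M['m01']/M['m00']+v-r),76)
    e=W[1]-W[0]; print("ctr",ctr.round(1),W.mean(0).round(1),"sides",np.linalg.norm(W[1]-W[0]),np.linalg.norm(W[2]-W[1]),"yaw",np.degrees(np.arctan2(e[1],e[0]))%90)
lid(204,279);lid(296,282)
# markers
for l,z,p1,p2 in [("jig",0,(457.6,261.2),(363.6,385.7)),("balance",0,(262.2,202.5),(347.5,226.4)),("fence",28,(488.1,259.9),(379.2,402.4)),("landing",28,(434.8,263),(353.1,353.6)),("pocket",8,(470.2,262.2),(367.5,397.5)),("panL",68,(204.3,192.8),(333.7,180.4)),("panR",68,(317.1,192.9),(368.7,238.1))]:
    print(l,ray("top",p1,z).round(1),ray("side",p2,z).round(1))
for n,(x0,y0,x1,y1) in {"bal":(170,155,400,235),"jig":(390,220,530,305)}.items():
    f=800/(x1-x0) if n=="bal" else 5.7
    cv2.imwrite(f"pics/{n}.png",cv2.resize(t[y0:y1,x0:x1].astype(np.uint8),None,fx=f,fy=f,interpolation=cv2.INTER_CUBIC))
for l in ["tape_roll","marker","dotted_box"]:
    print(l,[(ray("top",m['point'],0).round(0),round(m['conf'],2)) for m in ctrl.mark_of(l,"top")])
```

```text
ctr [447.8 226.5  76. ] [447.6 226.1] sides 48.97418580336143 49.47654906180502 yaw 68.84890994684838
ctr [444.1  33.6  76. ] [443.9  33.6] sides 49.4934041803048 49.816990927498196 yaw 8.512883725094653
jig [ 500.9 -325.8    0. ] [ 499.2 -322.     0. ]
balance [629.6 116.5   0. ] [638.2 121.    0. ]
fence [ 501.1 -384.7   28. ] [ 504.4 -377.6   28. ]
landing [ 492.5 -268.2   28. ] [ 498.3 -265.4   28. ]
pocket [ 498.1 -351.5    8. ] [ 494.1 -351.6    8. ]
panL [632.9 235.5  68. ] [639.  234.2  68. ]
panR [636.1  -8.7  68. ] [638.6  -4.7  68. ]
tape_roll [(array([ 752., -103.,    0.]), 0.58)]
marker [(array([433., -89.,   0.]), 0.69), (array([437.,  30.,   0.]), 0.44)]
dotted_box [(array([428., 396.,   0.]), 0.76), (array([657.,  -8.,   0.]), 0.17)]
```

View pics/bal.png

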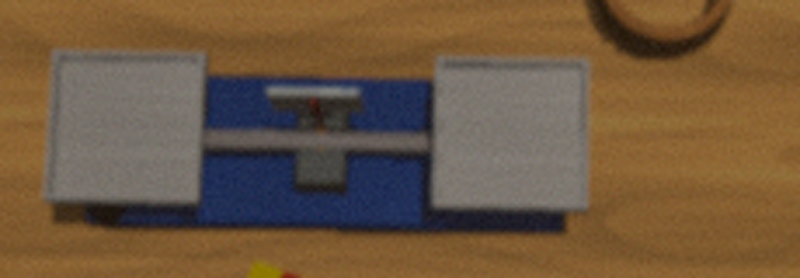

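View pics/jig.png

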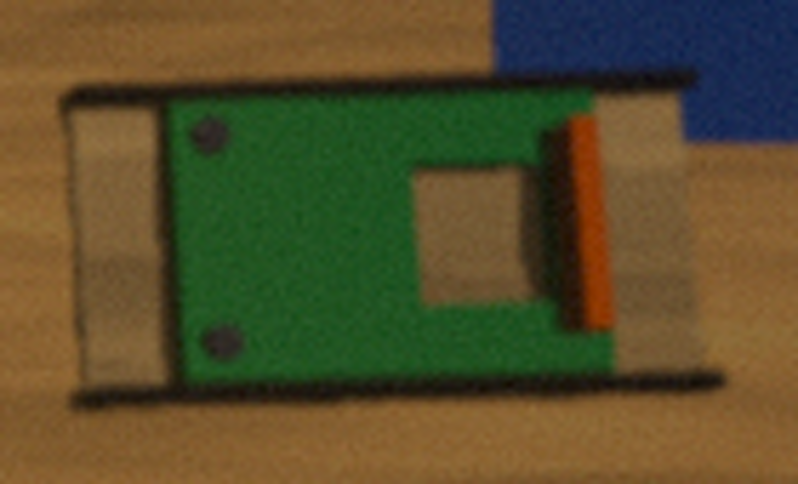

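Run:
```python
from h import *
k=800/230
def P(l,s,o,z): return np.array([ray("top",(o[0]+(a+.5)/s-.5,o[1]+(b+.5)/s-.5),z)[:2] for a,b in l])
def quad(n,q):
    d=[np.linalg.norm(q[i]-q[i-1]) for i in range(4)]
    e1=q[3]-q[0]; print(n,q.round(0).tolist(),"mean",q.mean(0).round(1),np.round(d,1),"yaw x",np.degrees(np.arctan2(*-e1[::-1])).round(1), "yaw y", np.degrees(np.arctan2(-(q[0]-q[1])[0],(q[0]-q[1])[1])).round(1))
quad("L",P([(52,50),(206,52),(200,204),(44,202)],k,(170,155),73))
quad("R",P([(434,57),(590,60),(587,211),(431,209)],k,(170,155),73))
quad("deck",P([(168,98),(592,90),(614,375),(185,385)],5.7,(390,220),28))
print("pocket left edge",P([(414,170),(424,305)],5.7,(390,220),28).round(1))
print("pocket top/bot edge",P([(414,168),(520,165),(424,305),(530,300)],5.7,(390,220),28).round(1))
print("fence face top",P([(567,118),(589,328)],5.7,(390,220),53).round(1))
print("base",P([(70,103),(690,78),(718,380),(80,400)],5.7,(390,220),14).round(1))
s=cv2.imread("pics/side0.png")
cv2.imwrite("pics/jigs.png",cv2.resize(s[315:455,305:430],None,fx=4.2,fy=4.2,interpolation=cv2.INTER_CUBIC))
```

```text
L [[684.0, 280.0], [684.0, 184.0], [587.0, 183.0], [587.0, 279.0]] mean [635.6 231.6] [97.2 96.4 97.1 96.2] yaw x 0.4 yaw y 0.0
R [[683.0, 41.0], [682.0, -56.0], [586.0, -55.0], [586.0, 41.0]] mean [634.4  -7.2] [97.  97.2 96.2 95.8] yaw x 0.1 yaw y -0.3
deck [[550.0, -235.0], [556.0, -399.0], [446.0, -402.0], [439.0, -239.0]] mean [ 497.8 -318.9] [110.9 163.9 110.1 163.1] yaw x 2.2 yaw y 2.0
pocket left edge [[ 523.5 -329.1]
 [ 471.3 -331.1]]
pocket top/bot edge [[ 524.2 -329.1]
 [ 526.  -369.9]
 [ 471.3 -331.1]
 [ 473.9 -371.6]]
fence face top [[ 540.3 -380.2]
 [ 460.9 -385.1]]
base [[ 550.1 -199.5]
 [ 563.7 -442.2]
 [ 445.6 -447. ]
 [ 434.1 -201.7]]
```

View pics/jigs.png

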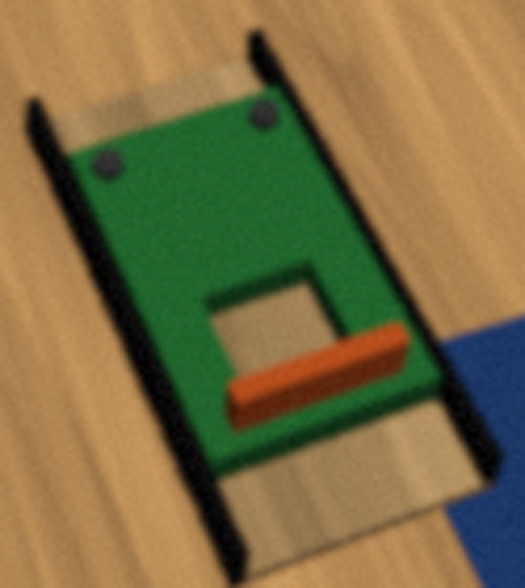

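```bash
cat >> h.py <<'E'
from scipy.spatial.transform import Rotation as Ro
def plan(x=None,y=None,z=None,yaw=None,n=None):
    """rel. move from the measured pose to tool-down pose, jaw (tool z) at yaw deg; prints whole move in tool-axis units"""
    s=ctrl.read_state(); p=s['eef_pos']; R=Ro.from_euler('xyz',s['tool_rot']).as_matrix()
    zz=R[:,2]; cur=np.degrees(np.arctan2(zz[1],zz[0]))
    print("t %.2f pos %s jawyaw %.1f tilt %.2f width %.1f F %s"%(s['clock'],p.round(1),cur,np.degrees(np.arccos(-R[2,0])),s['width'],s['force'].round(1)))
    tgt=np.array([p[i] if v is None else v for i,v in enumerate((x,y,z))])
    d=R.T@(tgt-p)/750
    # target orientation
    if yaw is not None:
        best=(yaw-cur+90)%180-90; a=np.radians(cur+best)
        Z=np.array([np.cos(a),np.sin(a),0]); X=np.array([0,0,-1.]); Y=np.cross(Z,X)
        T=np.c_[X,Y,Z]; w=np.degrees(Ro.from_matrix(R.T@T).as_rotvec())/6
    else: w=np.zeros(3)
    print("units d",d.round(4),"w",w.round(3),"| world d mm",(tgt-p).round(1))
E
python3 - <<'E'
from h import *
s=ctrl.read_state();R=Ro.from_euler('xyz',s['tool_rot']).as_matrix();print(R.round(3),s['qpos'])
plan(447.6,226.1,200,-21.2); plan(444,33.6,200,8.5)
E
```

```text
[[-0.    -0.942  0.334]
 [ 0.     0.334  0.942]
 [-1.     0.     0.   ]] [-1.2958255   0.62839187  0.03850158  1.51740557 -0.02698597  0.99627133
 -0.02001308]
t 1.05 pos [217.2 612.7 231.3] jawyaw 70.5 tilt 0.00 width 85.2 F [0.2 0.4 0.5]
units d [ 0.0417 -0.4618 -0.3831] w [-14.721   0.      0.   ] | world d mm [ 230.4 -386.6  -31.3]
t 1.05 pos [217.2 612.7 231.3] jawyaw 70.5 tilt 0.00 width 85.2 F [0.2 0.4 0.5]
units d [ 0.0417 -0.543  -0.6266] w [10.329  0.    -0.   ] | world d mm [ 226.8 -579.1  -31.3]
```

```bash
cat >> h.py <<'E'
def rows(x=None,y=None,z=None,yaw=None,n=8):
    s=ctrl.read_state(); p=s['eef_pos']; R=Ro.from_euler('xyz',s['tool_rot']).as_matrix()
    plan(x,y,z,yaw)
    cur=np.degrees(np.arctan2(R[1,2],R[0,2])); b=0 if yaw is None else (yaw-cur+90)%180-90
    tgt=np.array([p[i] if v is None else v for i,v in enumerate((x,y,z))]); st=(tgt-p)/750/n
    for k in range(n):
        a=np.radians(cur+b*k/n); Z=np.array([np.cos(a),np.sin(a),0]);X=np.array([0,0,-1.]);T=np.c_[X,np.cross(Z,X),Z]
        print(k,(T.T@st).round(4),"wx",round(-b/6/n,3))
E
python3 - <<'E'
from h import *
rows(447.6,226.1,200,-21.2,10)
E
```

```text
t 1.05 pos [217.2 612.7 231.3] jawyaw 70.5 tilt 0.00 width 85.2 F [0.2 0.4 0.5]
units d [ 0.0417 -0.4618 -0.3831] w [-14.721   0.      0.   ] | world d mm [ 230.4 -386.6  -31.3]
0 [ 0.0042 -0.0462 -0.0383] wx -1.472
1 [ 0.0042 -0.0397 -0.0449] wx -1.472
2 [ 0.0042 -0.0324 -0.0505] wx -1.472
3 [ 0.0042 -0.0242 -0.0549] wx -1.472
4 [ 0.0042 -0.0155 -0.058 ] wx -1.472
5 [ 0.0042 -0.0064 -0.0597] wx -1.472
6 [ 0.0042  0.0028 -0.0599] wx -1.472
7 [ 0.0042  0.012  -0.0588] wx -1.472
8 [ 0.0042  0.0209 -0.0563] wx -1.472
9 [ 0.0042  0.0292 -0.0524] wx -1.472
```

```bash
sed -i 's/(yaw-cur+90)%180-90/(yaw-cur+180)%360-180/' h.py
python3 - <<'E'
from h import *
rows(447.6,226.1,180,-21.2,10)
E
```

```text
t 1.05 pos [217.2 612.7 231.3] jawyaw 70.5 tilt 0.00 width 85.2 F [0.2 0.4 0.5]
units d [ 0.0684 -0.4618 -0.3831] w [ 1.5279e+01  0.0000e+00 -1.0000e-03] | world d mm [ 230.4 -386.6  -51.3]
0 [ 0.0068 -0.0462 -0.0383] wx 1.528
1 [ 0.0068 -0.0517 -0.0305] wx 1.528
2 [ 0.0068 -0.0559 -0.0218] wx 1.528
3 [ 0.0068 -0.0586 -0.0127] wx 1.528
4 [ 0.0068 -0.0599 -0.0032] wx 1.528
5 [ 0.0068 -0.0597  0.0064] wx 1.528
6 [ 0.0068 -0.0579  0.0159] wx 1.528
7 [ 0.0068 -0.0546  0.0249] wx 1.528
8 [ 0.0068 -0.0499  0.0333] wx 1.528
9 [ 0.0068 -0.044   0.0408] wx 1.528
```

Call:
servo_tool --rows '[{"dx": 0.007,"dy": -0.046,"dz": -0.038,"wx": 1.528,"wy": 0,"wz": 0,"fingers": 0},{"dx": 0.007,"dy": -0.052,"dz": -0.03,"wx": 1.528,"wy": 0,"wz": 0,"fingers": 0},{"dx": 0.007,"dy": -0.056,"dz": -0.022,"wx": 1.528,"wy": 0,"wz": 0,"fingers": 0},{"dx": 0.007,"dy": -0.059,"dz": -0.013,"wx": 1.528,"wy": 0,"wz": 0,"fingers": 0},{"dx": 0.007,"dy": -0.06,"dz": -0.003,"wx": 1.528,"wy": 0,"wz": 0,"fingers": 0}]'

```text
out of range: row 1 has 1.528, outside -1 to 1
```

Call:
servo_tool --rows '[{"dx": 0.007,"dy": -0.06,"dz": 0.006,"wx": 1.528,"wy": 0,"wz": 0,"fingers": 0},{"dx": 0.007,"dy": -0.058,"dz": 0.016,"wx": 1.528,"wy": 0,"wz": 0,"fingers": 0},{"dx": 0.007,"dy": -0.055,"dz": 0.025,"wx": 1.528,"wy": 0,"wz": 0,"fingers": 0},{"dx": 0.007,"dy": -0.05,"dz": 0.033,"wx": 1.528,"wy": 0,"wz": 0,"fingers": 0},{"dx": 0.007,"dy": -0.044,"dz": 0.041,"wx": 1.528,"wy": 0,"wz": 0,"fingers": 0}]'

```text
out of range: row 1 has 1.528, outside -1 to 1
```

Call:
servo_tool --rows '[{"dx": 0,"dy": 0,"dz": 0,"wx": 0,"wy": 0,"wz": 0,"fingers": 0}]'

```text
clock: 1.18
eef_pos: [217.3, 612.6, 231.3]
tool_rot: [1.774, 1.571, 3.004]
force: [0.3, 0.1, -0.2]
width: 85.5
```

Run:
```python
from h import *
rows(447.6,226.1,34,-21.2,3)
im=ctrl.get_image("top")[:,:,::-1]; cv2.imwrite("pics/p1.png",cv2.resize(im[225:330,150:290],None,fx=5,fy=5,interpolation=cv2.INTER_CUBIC))
```

```text
t 1.18 pos [217.3 612.6 231.3] jawyaw 70.5 tilt 0.00 width 85.5 F [ 0.3  0.1 -0.2]
units d [ 0.2631 -0.4618 -0.3831] w [15.278 -0.    -0.   ] | world d mm [ 230.3 -386.5 -197.3]
0 [ 0.0877 -0.1539 -0.1277] wx 5.093
1 [ 0.0877 -0.1975 -0.0317] wx 5.093
2 [ 0.0877 -0.1862  0.0731] wx 5.093
```

View pics/p1.png

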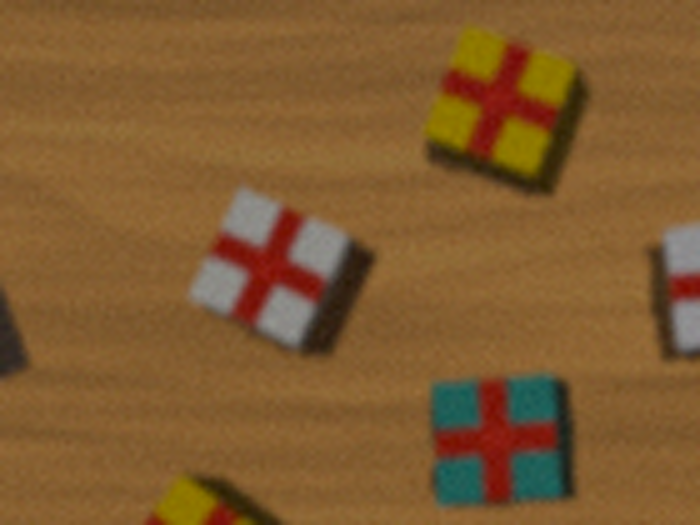

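The arm didn't move because turns are capped at 1 unit (6°) per row, so I'll re-plan with 16 rows.

Run:
```python
from h import *
rows(447.6,226.1,150,-21.2,16)
```

```text
t 1.23 pos [217.2 612.6 231.3] jawyaw 70.5 tilt 0.00 width 85.3 F [-0.1 -0.4 -0.2]
units d [ 0.1084 -0.4618 -0.3831] w [15.279  0.    -0.   ] | world d mm [ 230.4 -386.5  -81.3]
0 [ 0.0068 -0.0289 -0.0239] wx 0.955
1 [ 0.0068 -0.0311 -0.0209] wx 0.955
2 [ 0.0068 -0.033  -0.0177] wx 0.955
3 [ 0.0068 -0.0346 -0.0143] wx 0.955
4 [ 0.0068 -0.0359 -0.0108] wx 0.955
5 [ 0.0068 -0.0368 -0.0072] wx 0.955
6 [ 0.0068 -0.0373 -0.0035] wx 0.955
7 [ 0.0068 -0.0375  0.0003] wx 0.955
8 [ 0.0068 -0.0373  0.004 ] wx 0.955
9 [ 0.0068 -0.0367  0.0077] wx 0.955
10 [ 0.0068 -0.0357  0.0113] wx 0.955
11 [ 0.0068 -0.0344  0.0149] wx 0.955
12 [ 0.0068 -0.0328  0.0182] wx 0.955
13 [ 0.0068 -0.0308  0.0214] wx 0.955
14 [ 0.0068 -0.0285  0.0244] wx 0.955
15 [ 0.0068 -0.0259  0.0271] wx 0.955
```

Call:
servo_tool --rows '[{"dx": 0.007,"dy": -0.029,"dz": -0.024,"wx": 0.955,"fingers": 0},{"dx": 0.007,"dy": -0.031,"dz": -0.021,"wx": 0.955,"fingers": 0},{"dx": 0.007,"dy": -0.033,"dz": -0.018,"wx": 0.955,"fingers": 0},{"dx": 0.007,"dy": -0.035,"dz": -0.014,"wx": 0.955,"fingers": 0},{"dx": 0.007,"dy": -0.036,"dz": -0.011,"wx": 0.955,"fingers": 0}]'

```text
schema error: expected keys dx, dy, dz, wx, wy, wz, fingers
```

Call:
servo_tool --rows '[{"dx": 0.007,"dy": -0.037,"dz": -0.007,"wx": 0.955,"fingers": 0},{"dx": 0.007,"dy": -0.037,"dz": -0.004,"wx": 0.955,"fingers": 0},{"dx": 0.007,"dy": -0.038,"dz": 0,"wx": 0.955,"fingers": 0},{"dx": 0.007,"dy": -0.037,"dz": 0.004,"wx": 0.955,"fingers": 0},{"dx": 0.007,"dy": -0.037,"dz": 0.008,"wx": 0.955,"fingers": 0}]'

```text
schema error: expected keys dx, dy, dz, wx, wy, wz, fingers
```

Call:
servo_tool --rows '[{"dx": 0.007,"dy": -0.036,"dz": 0.011,"wx": 0.955,"fingers": 0},{"dx": 0.007,"dy": -0.034,"dz": 0.015,"wx": 0.955,"fingers": 0},{"dx": 0.007,"dy": -0.033,"dz": 0.018,"wx": 0.955,"fingers": 0},{"dx": 0.007,"dy": -0.031,"dz": 0.021,"wx": 0.955,"fingers": 0},{"dx": 0.007,"dy": -0.028,"dz": 0.024,"wx": 0.955,"fingers": 0}]'

```text
schema error: expected keys dx, dy, dz, wx, wy, wz, fingers
```

Call:
servo_tool --rows '[{"dx": 0.007,"dy": -0.026,"dz": 0.027,"wx": 0.955,"fingers": 0},{"dx": 0,"fingers": 0}]'

```text
schema error: expected keys dx, dy, dz, wx, wy, wz, fingers
```

Run:
```python
from h import *
plan(447.6,226.1,34,-21.2)
im=ctrl.get_image("side")[:,:,::-1]; cv2.imwrite("pics/p2.png",cv2.resize(im[100:320,180:400],None,fx=2.7,fy=2.7,interpolation=cv2.INTER_CUBIC))
```

```text
t 1.23 pos [217.2 612.6 231.3] jawyaw 70.5 tilt 0.00 width 85.3 F [-0.1 -0.4 -0.2]
units d [ 0.2631 -0.4618 -0.3831] w [15.279  0.    -0.   ] | world d mm [ 230.4 -386.5 -197.3]
```

View pics/p2.png

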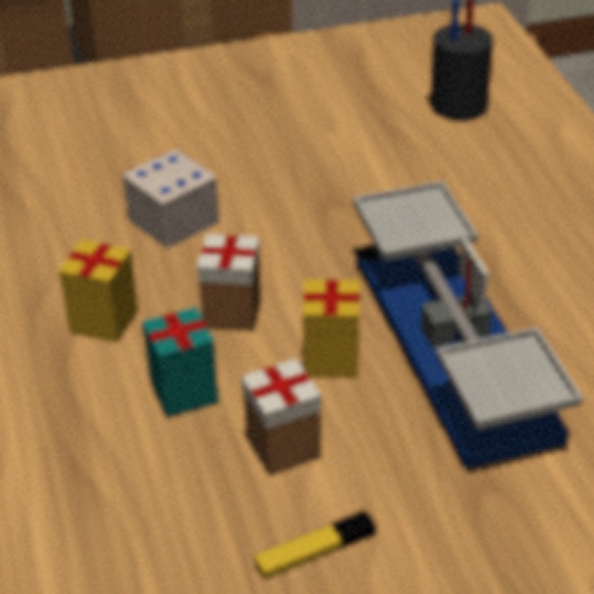

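All seven keys are needed in every row. The scene is unchanged.

Call:
servo_tool --rows '[{"dx": 0.007,"dy": -0.029,"dz": -0.024,"wx": 0.955,"wy": 0,"wz": 0,"fingers": 0},{"dx": 0.007,"dy": -0.031,"dz": -0.021,"wx": 0.955,"wy": 0,"wz": 0,"fingers": 0},{"dx": 0.007,"dy": -0.033,"dz": -0.018,"wx": 0.955,"wy": 0,"wz": 0,"fingers": 0},{"dx": 0.007,"dy": -0.035,"dz": -0.014,"wx": 0.955,"wy": 0,"wz": 0,"fingers": 0},{"dx": 0.007,"dy": -0.036,"dz": -0.011,"wx": 0.955,"wy": 0,"wz": 0,"fingers": 0}]'

```text
clock: 1.9
eef_pos: [289.9, 490.8, 205.1]
tool_rot: [0.435, 1.57, 1.162]
force: [0.5, -0.8, 0.2]
width: 85.1
```

Call:
servo_tool --rows '[{"dx": 0.007,"dy": -0.037,"dz": -0.007,"wx": 0.955,"wy": 0,"wz": 0,"fingers": 0},{"dx": 0.007,"dy": -0.037,"dz": -0.004,"wx": 0.955,"wy": 0,"wz": 0,"fingers": 0},{"dx": 0.007,"dy": -0.038,"dz": 0,"wx": 0.955,"wy": 0,"wz": 0,"fingers": 0},{"dx": 0.007,"dy": -0.037,"dz": 0.004,"wx": 0.955,"wy": 0,"wz": 0,"fingers": 0},{"dx": 0.007,"dy": -0.037,"dz": 0.008,"wx": 0.955,"wy": 0,"wz": 0,"fingers": 0}]'

```text
clock: 2.52
eef_pos: [362.2, 368.9, 178.6]
tool_rot: [0.701, 1.571, 0.925]
force: [0.8, 0.2, 0.3]
width: 85.4
```

Call:
servo_tool --rows '[{"dx": 0.007,"dy": -0.036,"dz": 0.011,"wx": 0.955,"wy": 0,"wz": 0,"fingers": 0},{"dx": 0.007,"dy": -0.034,"dz": 0.015,"wx": 0.955,"wy": 0,"wz": 0,"fingers": 0},{"dx": 0.007,"dy": -0.033,"dz": 0.018,"wx": 0.955,"wy": 0,"wz": 0,"fingers": 0},{"dx": 0.007,"dy": -0.031,"dz": 0.021,"wx": 0.955,"wy": 0,"wz": 0,"fingers": 0},{"dx": 0.007,"dy": -0.028,"dz": 0.024,"wx": 0.955,"wy": 0,"wz": 0,"fingers": 0}]'

```text
clock: 3.15
eef_pos: [433.3, 247.9, 152.3]
tool_rot: [0.248, 1.571, -0.029]
force: [0.7, -0.0, -0.1]
width: 85.2
```

Call:
servo_tool --rows '[{"dx": 0.007,"dy": -0.026,"dz": 0.027,"wx": 0.955,"wy": 0,"wz": 0,"fingers": 0},{"dx": 0,"dy": 0,"dz": 0,"wx": 0,"wy": 0,"wz": 0,"fingers": 0}]'

```text
clock: 3.4
eef_pos: [448.0, 222.2, 147.0]
tool_rot: [-0.948, 1.569, -1.325]
force: [0.2, 1.1, 0.5]
width: 85.0
```

Run:
```python
from h import *
plan(447.6,226.1,34,-21.2)
im=ctrl.get_image("side")[:,:,::-1]; cv2.imwrite("pics/p3.png",cv2.resize(im[100:320,180:400],None,fx=2.7,fy=2.7,interpolation=cv2.INTER_CUBIC))
```

```text
t 3.40 pos [448.  222.2 147. ] jawyaw -21.6 tilt 0.10 width 85.0 F [0.2 1.1 0.5]
units d [ 0.1506  0.0048 -0.0026] w [-0.07   0.009  0.013] | world d mm [  -0.4    3.9 -113. ]
```

View pics/p3.png

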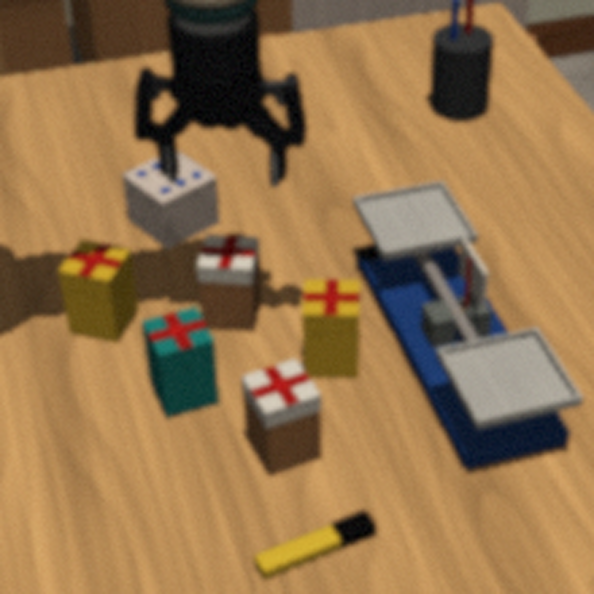

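The gripper is above carton A with its shadow on the lid. Descending, then closing.

Call:
servo_tool --rows '[{"dx": 0.05,"dy": 0.005,"dz": -0.003,"wx": 0,"wy": 0,"wz": 0,"fingers": 0},{"dx": 0.05,"dy": 0,"dz": 0,"wx": 0,"wy": 0,"wz": 0,"fingers": 0},{"dx": 0.05,"dy": 0,"dz": 0,"wx": 0,"wy": 0,"wz": 0,"fingers": 0},{"dx": 0,"dy": 0,"dz": 0,"wx": 0,"wy": 0,"wz": 0,"fingers": 0},{"dx": 0,"dy": 0,"dz": 0,"wx": 0,"wy": 0,"wz": 0,"fingers": 1}]'

```text
clock: 4.08
eef_pos: [446.4, 230.4, 35.7]
tool_rot: [1.075, 1.57, 0.705]
force: [0.9, 0.7, 0.7]
width: 69.8
```

Call:
servo_tool --rows '[{"dx": 0,"dy": 0,"dz": 0,"wx": 0,"wy": 0,"wz": 0,"fingers": 1},{"dx": 0,"dy": 0,"dz": 0,"wx": 0,"wy": 0,"wz": 0,"fingers": 1},{"dx": 0,"dy": 0,"dz": 0,"wx": 0,"wy": 0,"wz": 0,"fingers": 1},{"dx": 0,"dy": 0,"dz": 0,"wx": 0,"wy": 0,"wz": 0,"fingers": 1}]'

```text
clock: 4.58
eef_pos: [447.6, 230.5, 36.6]
tool_rot: [0.854, 1.567, 0.484]
force: [1.2, -0.5, 5.3]
width: 49.2
```

Run:
```python
from h import *
rows(z=190,n=3); rows(635.6,231.6,130,0,5)
```

```text
t 4.58 pos [447.6 230.5  36.6] jawyaw -21.2 tilt 0.23 width 49.2 F [ 1.2 -0.5  5.3]
units d [-0.2045  0.0006  0.0005] w [0. 0. 0.] | world d mm [  0.    0.  153.4]
0 [-0.0682  0.      0.    ] wx 0.0
1 [-0.0682  0.      0.    ] wx 0.0
2 [-0.0682  0.      0.    ] wx 0.0
t 4.58 pos [447.6 230.5  36.6] jawyaw -21.2 tilt 0.23 width 49.2 F [ 1.2 -0.5  5.3]
units d [-0.1236  0.0924  0.2335] w [-3.534  0.031 -0.024] | world d mm [188.    1.1  93.4]
0 [-0.0249  0.0184  0.0466] wx -0.707
1 [-0.0249  0.0149  0.0479] wx -0.707
2 [-0.0249  0.0113  0.0488] wx -0.707
3 [-0.0249  0.0077  0.0495] wx -0.707
4 [-0.0249  0.004   0.05  ] wx -0.707
```

Call:
servo_tool --rows '[{"dx": -0.03,"dy": 0,"dz": 0,"wx": 0,"wy": 0,"wz": 0,"fingers": 1},{"dx": -0.06,"dy": 0,"dz": 0,"wx": 0,"wy": 0,"wz": 0,"fingers": 1},{"dx": -0.06,"dy": 0,"dz": 0,"wx": 0,"wy": 0,"wz": 0,"fingers": 1},{"dx": 0,"dy": 0,"dz": 0,"wx": 0,"wy": 0,"wz": 0,"fingers": 1}]'

```text
clock: 5.08
eef_pos: [448.0, 230.9, 150.7]
tool_rot: [0.932, 1.563, 0.563]
force: [-0.4, 0.3, -3.7]
width: 49.8
```

Run:
```python
from h import *
rows(635.6,235.7,147,0,5)
```

```text
t 5.08 pos [448.  230.9 150.7] jawyaw -21.2 tilt 0.43 width 49.8 F [-0.4  0.3 -3.7]
units d [0.0066 0.0963 0.231 ] w [-3.53   0.052 -0.049] | world d mm [187.6   4.8  -3.7]
0 [0.001  0.0193 0.0462] wx -0.706
1 [0.001  0.0158 0.0475] wx -0.706
2 [0.001  0.0122 0.0485] wx -0.706
3 [0.001  0.0086 0.0493] wx -0.706
4 [0.001  0.005  0.0498] wx -0.706
```

Call:
servo_tool --rows '[{"dx": 0,"dy": 0.019,"dz": 0.046,"wx": -0.706,"wy": 0,"wz": 0,"fingers": 1},{"dx": 0,"dy": 0.016,"dz": 0.048,"wx": -0.706,"wy": 0,"wz": 0,"fingers": 1},{"dx": 0,"dy": 0.012,"dz": 0.049,"wx": -0.706,"wy": 0,"wz": 0,"fingers": 1},{"dx": 0,"dy": 0.009,"dz": 0.049,"wx": -0.706,"wy": 0,"wz": 0,"fingers": 1},{"dx": 0,"dy": 0.005,"dz": 0.05,"wx": -0.706,"wy": 0,"wz": 0,"fingers": 1}]'

```text
clock: 5.7
eef_pos: [633.8, 234.5, 145.6]
tool_rot: [-3.098, 1.568, -3.096]
force: [0.1, -0.3, -3.2]
width: 49.6
```

Call:
servo_tool --rows '[{"dx": 0,"dy": 0,"dz": 0,"wx": 0,"wy": 0,"wz": 0,"fingers": 1},{"dx": 0,"dy": 0,"dz": 0,"wx": 0,"wy": 0,"wz": 0,"fingers": 1},{"dx": 0,"dy": 0,"dz": 0,"wx": 0,"wy": 0,"wz": 0,"fingers": 1}]'

```text
clock: 6.08
eef_pos: [632.5, 234.8, 146.6]
tool_rot: [-3.12, 1.568, -3.12]
force: [0.5, -0.1, -3.4]
width: 49.2
```

Run:
```python
from h import *
plan(635.6,235.7,107,0)
for c in ("top","side"): cv2.imwrite(f"pics/p4{c}.png",ctrl.get_image(c)[:,:,::-1])
a=cv2.imread("pics/p4top.png")[130:330,150:350];b=cv2.imread("pics/p4side.png")[100:300,230:430]
cv2.imwrite("pics/p4.png",cv2.resize(np.hstack([a,b]),None,fx=2,fy=2,interpolation=cv2.INTER_CUBIC))
```

```text
t 6.08 pos [632.5 234.8 146.6] jawyaw -0.0 tilt 0.14 width 49.2 F [ 0.5 -0.1 -3.4]
units d [0.0528 0.0012 0.0043] w [-0.    -0.023  0.   ] | world d mm [  3.1   0.9 -39.6]
```

View pics/p4.png

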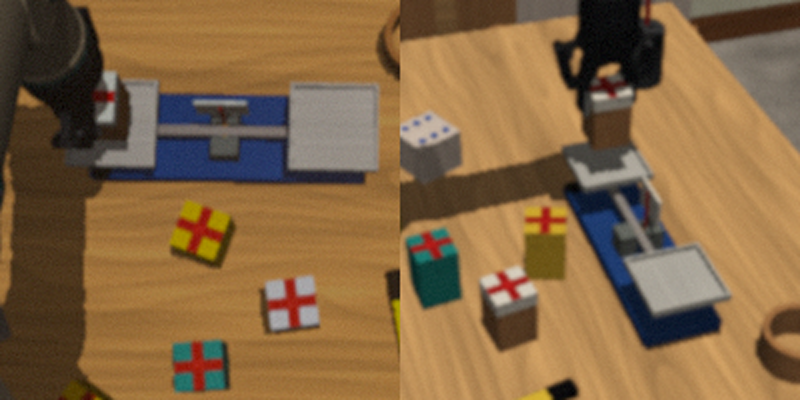

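Carton A hangs upright over the left pan. I'll lower it close, then follow the pan down in small steps.

Call:
servo_tool --rows '[{"dx": 0.02,"dy": 0,"dz": 0.004,"wx": 0,"wy": 0,"wz": 0,"fingers": 1},{"dx": 0.02,"dy": 0,"dz": 0,"wx": 0,"wy": 0,"wz": 0,"fingers": 1},{"dx": 0.011,"dy": 0,"dz": 0,"wx": 0,"wy": 0,"wz": 0,"fingers": 1},{"dx": 0.002,"dy": 0,"dz": 0,"wx": 0,"wy": 0,"wz": 0,"fingers": 1},{"dx": 0.002,"dy": 0,"dz": 0,"wx": 0,"wy": 0,"wz": 0,"fingers": 1}]'

```text
clock: 6.8
eef_pos: [637.4, 234.4, 106.1]
tool_rot: [0.146, 1.57, 0.146]
force: [0.6, 0.1, -3.1]
width: 49.4
```

Call:
servo_tool --rows '[{"dx": 0.002,"dy": 0,"dz": 0,"wx": 0,"wy": 0,"wz": 0,"fingers": 1},{"dx": 0.002,"dy": 0,"dz": 0,"wx": 0,"wy": 0,"wz": 0,"fingers": 1},{"dx": 0.002,"dy": 0,"dz": 0,"wx": 0,"wy": 0,"wz": 0,"fingers": 1}]'

```text
clock: 7.18
eef_pos: [637.4, 234.4, 101.8]
tool_rot: [0.312, 1.57, 0.311]
force: [0.7, -0.1, -3.2]
width: 49.3
```

Call:
servo_tool --rows '[{"dx": 0.002,"dy": 0,"dz": 0,"wx": 0,"wy": 0,"wz": 0,"fingers": 1},{"dx": 0.002,"dy": 0,"dz": 0,"wx": 0,"wy": 0,"wz": 0,"fingers": 1},{"dx": 0.002,"dy": 0,"dz": 0,"wx": 0,"wy": 0,"wz": 0,"fingers": 1}]'

```text
clock: 7.55
eef_pos: [637.2, 234.4, 97.0]
tool_rot: [0.475, 1.571, 0.475]
force: [0.0, -0.2, -2.4]
width: 49.6
```

Call:
servo_tool --rows '[{"dx": 0.002,"dy": 0,"dz": 0,"wx": 0,"wy": 0,"wz": 0,"fingers": 1},{"dx": 0.001,"dy": 0,"dz": 0,"wx": 0,"wy": 0,"wz": 0,"fingers": 1},{"dx": 0.001,"dy": 0,"dz": 0,"wx": 0,"wy": 0,"wz": 0,"fingers": 1}]'

```text
clock: 7.92
eef_pos: [637.0, 234.4, 93.9]
tool_rot: [-2.996, 1.571, -2.997]
force: [-0.1, -0.2, -2.5]
width: 48.9
```

Call:
servo_tool --rows '[{"dx": 0.001,"dy": 0,"dz": 0,"wx": 0,"wy": 0,"wz": 0,"fingers": 1},{"dx": 0.001,"dy": 0,"dz": 0,"wx": 0,"wy": 0,"wz": 0,"fingers": 1}]'

```text
clock: 8.18
eef_pos: [637.0, 234.4, 92.6]
tool_rot: [-2.997, 1.571, -2.998]
force: [-1.7, -1.1, 2.5]
width: 49.2
```

Run:
```python
from h import *
plan()
cv2.imwrite("pics/p5.png",cv2.resize(ctrl.get_image("side")[100:300,230:430,::-1],None,fx=3,fy=3,interpolation=cv2.INTER_CUBIC))
```

```text
t 8.18 pos [637.  234.4  92.6] jawyaw -0.0 tilt 0.01 width 49.2 F [-1.7 -1.1  2.5]
units d [0. 0. 0.] w [0. 0. 0.] | world d mm [0. 0. 0.]
```

View pics/p5.png

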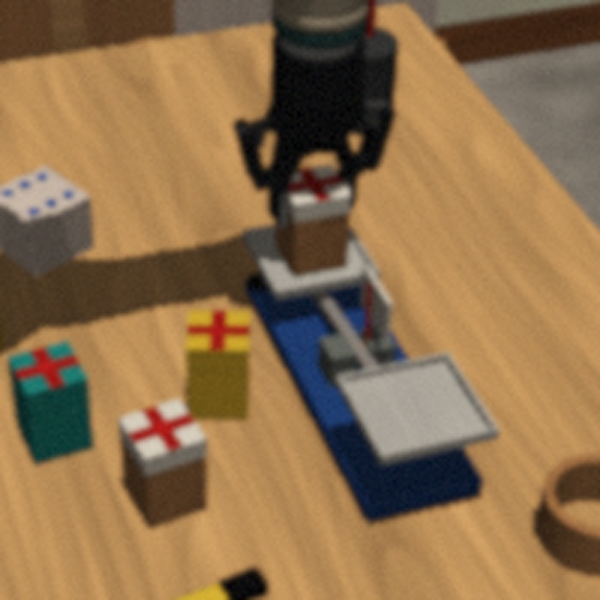

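Carton A stands in the left pan (reading +2.5 N, at the stop), well within the lip. Opening and rising.

Call:
servo_tool --rows '[{"dx": 0,"dy": 0,"dz": 0,"wx": 0,"wy": 0,"wz": 0,"fingers": 0},{"dx": 0,"dy": 0,"dz": 0,"wx": 0,"wy": 0,"wz": 0,"fingers": 0},{"dx": 0,"dy": 0,"dz": 0,"wx": 0,"wy": 0,"wz": 0,"fingers": 0},{"dx": 0,"dy": 0,"dz": 0,"wx": 0,"wy": 0,"wz": 0,"fingers": 0}]'

```text
clock: 8.72
eef_pos: [637.2, 234.4, 92.6]
tool_rot: [0.566, 1.571, 0.566]
force: [0.4, -0.3, -0.0]
width: 85.3
```

Call:
servo_tool --rows '[{"dx": -0.04,"dy": 0,"dz": 0,"wx": 0,"wy": 0,"wz": 0,"fingers": 0},{"dx": -0.05,"dy": 0,"dz": 0,"wx": 0,"wy": 0,"wz": 0,"fingers": 0},{"dx": 0,"dy": 0,"dz": 0,"wx": 0,"wy": 0,"wz": 0,"fingers": 0}]'

```text
clock: 9.1
eef_pos: [639.5, 234.9, 163.6]
tool_rot: [0.329, 1.564, 0.329]
force: [0.1, 0.3, 0.4]
width: 85.5
```

Run:
```python
from h import *
rows(443.9,33.6,160,8.5,6)
```

```text
t 9.10 pos [639.5 234.9 163.6] jawyaw -0.0 tilt 0.39 width 85.5 F [0.1 0.3 0.4]
units d [ 0.0025 -0.2685 -0.2607] w [-1.422  0.063 -0.016] | world d mm [-195.6 -201.3   -3.6]
0 [ 0.0008 -0.0447 -0.0434] wx -0.237
1 [ 0.0008 -0.0437 -0.0445] wx -0.237
2 [ 0.0008 -0.0425 -0.0456] wx -0.237
3 [ 0.0008 -0.0414 -0.0467] wx -0.237
4 [ 0.0008 -0.0402 -0.0477] wx -0.237
5 [ 0.0008 -0.039  -0.0486] wx -0.237
```

Call:
servo_tool --rows '[{"dx": 0,"dy": -0.045,"dz": -0.043,"wx": -0.237,"wy": 0,"wz": 0,"fingers": 0},{"dx": 0,"dy": -0.044,"dz": -0.044,"wx": -0.237,"wy": 0,"wz": 0,"fingers": 0},{"dx": 0,"dy": -0.043,"dz": -0.046,"wx": -0.237,"wy": 0,"wz": 0,"fingers": 0},{"dx": 0,"dy": -0.041,"dz": -0.046,"wx": -0.237,"wy": 0,"wz": 0,"fingers": 0},{"dx": 0,"dy": -0.04,"dz": -0.047,"wx": -0.237,"wy": 0,"wz": 0,"fingers": 0}]'

```text
clock: 9.72
eef_pos: [474.0, 65.4, 159.6]
tool_rot: [-2.778, 1.57, -2.653]
force: [0.2, -1.3, 1.2]
width: 84.9
```

Call:
servo_tool --rows '[{"dx": 0,"dy": -0.038,"dz": -0.047,"wx": -0.237,"wy": 0,"wz": 0,"fingers": 0},{"dx": 0,"dy": 0,"dz": 0,"wx": 0,"wy": 0,"wz": 0,"fingers": 0},{"dx": 0,"dy": 0,"dz": 0,"wx": 0,"wy": 0,"wz": 0,"fingers": 0},{"dx": 0,"dy": 0,"dz": 0,"wx": 0,"wy": 0,"wz": 0,"fingers": 0}]'

```text
clock: 10.22
eef_pos: [445.1, 34.8, 159.9]
tool_rot: [0.163, 1.57, 0.313]
force: [0.3, -0.2, -0.1]
width: 85.3
```

Run:
```python
from h import *
plan(443.9,33.6,36.5,8.5)
cv2.imwrite("pics/p6.png",cv2.resize(ctrl.get_image("side")[100:320,180:430,::-1],None,fx=2.7,fy=2.7,interpolation=cv2.INTER_CUBIC))
```

```text
t 10.22 pos [445.1  34.8 159.9] jawyaw 8.6 tilt 0.05 width 85.3 F [ 0.3 -0.2 -0.1]
units d [ 0.1645 -0.0013 -0.0019] w [ 0.016  0.008 -0.001] | world d mm [  -1.2   -1.2 -123.4]
```

View pics/p6.png

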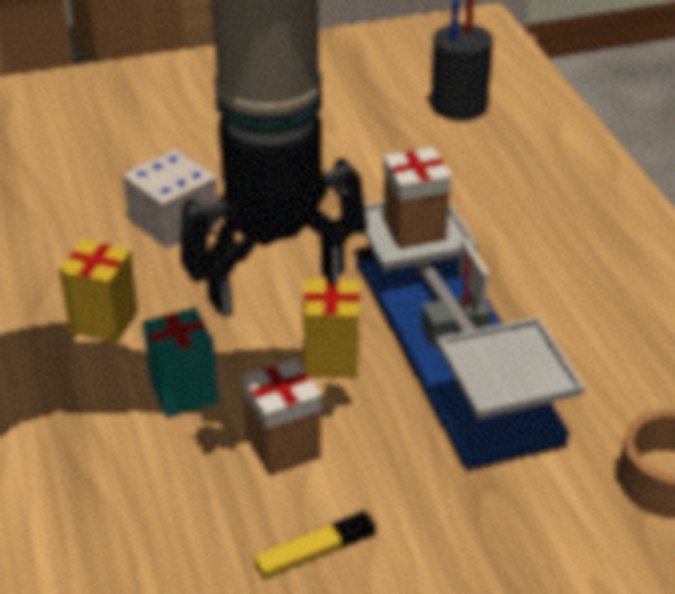

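Carton A stands upright on the lowered left pan, and the gripper is over B. Descending.

Call:
servo_tool --rows '[{"dx": 0.06,"dy": -0.001,"dz": -0.002,"wx": 0,"wy": 0,"wz": 0,"fingers": 0},{"dx": 0.06,"dy": 0,"dz": 0,"wx": 0,"wy": 0,"wz": 0,"fingers": 0},{"dx": 0.044,"dy": 0,"dz": 0,"wx": 0,"wy": 0,"wz": 0,"fingers": 0},{"dx": 0,"dy": 0,"dz": 0,"wx": 0,"wy": 0,"wz": 0,"fingers": 0},{"dx": 0,"dy": 0,"dz": 0,"wx": 0,"wy": 0,"wz": 0,"fingers": 0}]'

```text
clock: 10.9
eef_pos: [444.0, 33.0, 37.7]
tool_rot: [-0.353, 1.568, -0.204]
force: [-0.2, 0.1, 0.2]
width: 85.5
```

Call:
servo_tool --rows '[{"dx": 0,"dy": 0,"dz": 0,"wx": 0,"wy": 0,"wz": 0,"fingers": 1},{"dx": 0,"dy": 0,"dz": 0,"wx": 0,"wy": 0,"wz": 0,"fingers": 1},{"dx": 0,"dy": 0,"dz": 0,"wx": 0,"wy": 0,"wz": 0,"fingers": 1},{"dx": 0,"dy": 0,"dz": 0,"wx": 0,"wy": 0,"wz": 0,"fingers": 1},{"dx": 0,"dy": 0,"dz": 0,"wx": 0,"wy": 0,"wz": 0,"fingers": 1}]'

```text
clock: 11.52
eef_pos: [443.9, 33.0, 38.3]
tool_rot: [0.06, 1.568, 0.208]
force: [-0.5, 1.1, 8.1]
width: 49.3
```

Call:
servo_tool --rows '[{"dx": -0.03,"dy": 0,"dz": 0,"wx": 0,"wy": 0,"wz": 0,"fingers": 1},{"dx": -0.06,"dy": 0,"dz": 0,"wx": 0,"wy": 0,"wz": 0,"fingers": 1},{"dx": -0.06,"dy": 0,"dz": 0,"wx": 0,"wy": 0,"wz": 0,"fingers": 1},{"dx": 0,"dy": 0,"dz": 0,"wx": 0,"wy": 0,"wz": 0,"fingers": 1},{"dx": 0,"dy": 0,"dz": 0,"wx": 0,"wy": 0,"wz": 0,"fingers": 1}]'

```text
clock: 12.15
eef_pos: [441.9, 33.2, 149.2]
tool_rot: [2.677, 1.57, 2.826]
force: [-0.6, 0.1, -4.6]
width: 49.0
```

Run:
```python
from h import *
rows(634.4,-7.2,147,0,5)
```

```text
t 12.15 pos [441.9  33.2 149.2] jawyaw 8.5 tilt 0.07 width 49.0 F [-0.6  0.1 -4.6]
units d [ 0.0026 -0.0914  0.2459] w [ 1.422 -0.011 -0.004] | world d mm [192.5 -40.4  -2.2]
0 [ 0.0006 -0.0183  0.0492] wx 0.284
1 [ 0.0006 -0.0168  0.0497] wx 0.284
2 [ 0.0006 -0.0153  0.0502] wx 0.284
3 [ 0.0006 -0.0138  0.0506] wx 0.284
4 [ 0.0006 -0.0123  0.051 ] wx 0.284
```

Call:
servo_tool --rows '[{"dx": 0,"dy": -0.018,"dz": 0.049,"wx": 0.284,"wy": 0,"wz": 0,"fingers": 1},{"dx": 0,"dy": -0.017,"dz": 0.05,"wx": 0.284,"wy": 0,"wz": 0,"fingers": 1},{"dx": 0,"dy": -0.015,"dz": 0.05,"wx": 0.284,"wy": 0,"wz": 0,"fingers": 1},{"dx": 0,"dy": -0.014,"dz": 0.051,"wx": 0.284,"wy": 0,"wz": 0,"fingers": 1},{"dx": 0,"dy": -0.012,"dz": 0.051,"wx": 0.284,"wy": 0,"wz": 0,"fingers": 1}]'

```text
clock: 12.78
eef_pos: [635.0, -7.4, 146.6]
tool_rot: [3.034, 1.566, 3.033]
force: [0.1, -1.0, -4.6]
width: 49.1
```

Call:
servo_tool --rows '[{"dx": 0,"dy": 0,"dz": 0,"wx": 0,"wy": 0,"wz": 0,"fingers": 1},{"dx": 0,"dy": 0,"dz": 0,"wx": 0,"wy": 0,"wz": 0,"fingers": 1},{"dx": 0,"dy": 0,"dz": 0,"wx": 0,"wy": 0,"wz": 0,"fingers": 1}]'

```text
clock: 13.15
eef_pos: [633.8, -6.9, 148.4]
tool_rot: [2.946, 1.568, 2.946]
force: [0.9, 0.8, -5.0]
width: 49.4
```

Run:
```python
from h import *
plan(634.4,-7.2,122,0)
cv2.imwrite("pics/p7.png",cv2.resize(ctrl.get_image("side")[100:300,230:460,::-1],None,fx=3,fy=3,interpolation=cv2.INTER_CUBIC))
```

```text
t 13.15 pos [633.8  -6.9 148.4] jawyaw -0.0 tilt 0.19 width 49.4 F [ 0.9  0.8 -5. ]
units d [ 0.0351 -0.0004  0.0009] w [-0.003 -0.031 -0.006] | world d mm [  0.6  -0.3 -26.4]
```

View pics/p7.png

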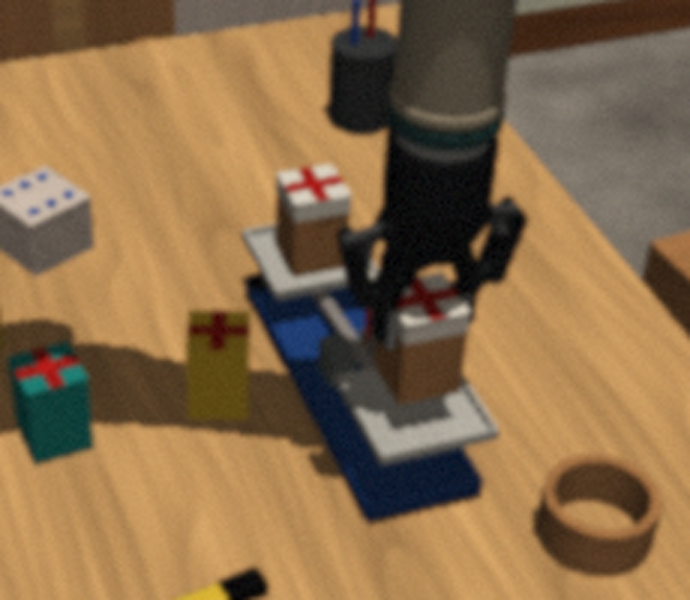

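B hangs upright over the raised right pan. Lowering in small steps.

Call:
servo_tool --rows '[{"dx": 0.015,"dy": 0,"dz": 0,"wx": 0,"wy": 0,"wz": 0,"fingers": 1},{"dx": 0.015,"dy": 0,"dz": 0,"wx": 0,"wy": 0,"wz": 0,"fingers": 1},{"dx": 0.004,"dy": 0,"dz": 0,"wx": 0,"wy": 0,"wz": 0,"fingers": 1},{"dx": 0.002,"dy": 0,"dz": 0,"wx": 0,"wy": 0,"wz": 0,"fingers": 1},{"dx": 0.002,"dy": 0,"dz": 0,"wx": 0,"wy": 0,"wz": 0,"fingers": 1}]'

```text
clock: 13.82
eef_pos: [635.7, -7.4, 121.2]
tool_rot: [-0.173, 1.57, -0.173]
force: [-0.7, 0.1, -4.3]
width: 49.3
```

Call:
servo_tool --rows '[{"dx": 0.002,"dy": 0,"dz": 0,"wx": 0,"wy": 0,"wz": 0,"fingers": 1},{"dx": 0.002,"dy": 0,"dz": 0,"wx": 0,"wy": 0,"wz": 0,"fingers": 1},{"dx": 0.002,"dy": 0,"dz": 0,"wx": 0,"wy": 0,"wz": 0,"fingers": 1}]'

```text
clock: 14.2
eef_pos: [635.6, -7.3, 117.0]
tool_rot: [0.466, 1.57, 0.466]
force: [-0.5, -0.5, -0.8]
width: 49.1
```

Call:
servo_tool --rows '[{"dx": 0.003,"dy": 0,"dz": 0,"wx": 0,"wy": 0,"wz": 0,"fingers": 1},{"dx": 0.003,"dy": 0,"dz": 0,"wx": 0,"wy": 0,"wz": 0,"fingers": 1},{"dx": 0.003,"dy": 0,"dz": 0,"wx": 0,"wy": 0,"wz": 0,"fingers": 1}]'

```text
clock: 14.58
eef_pos: [635.6, -7.2, 109.8]
tool_rot: [0.096, 1.571, 0.096]
force: [-0.4, -0.5, -0.9]
width: 48.9
```

Call:
servo_tool --rows '[{"dx": 0.003,"dy": 0,"dz": 0,"wx": 0,"wy": 0,"wz": 0,"fingers": 1},{"dx": 0.003,"dy": 0,"dz": 0,"wx": 0,"wy": 0,"wz": 0,"fingers": 1},{"dx": 0.003,"dy": 0,"dz": 0,"wx": 0,"wy": 0,"wz": 0,"fingers": 1},{"dx": 0.003,"dy": 0,"dz": 0,"wx": 0,"wy": 0,"wz": 0,"fingers": 1}]'

```text
clock: 15.08
eef_pos: [635.6, -7.3, 100.7]
tool_rot: [0.014, 1.571, 0.013]
force: [0.1, 0.6, -1.2]
width: 49.3
```

Call:
servo_tool --rows '[{"dx": 0.002,"dy": 0,"dz": 0,"wx": 0,"wy": 0,"wz": 0,"fingers": 1},{"dx": 0.002,"dy": 0,"dz": 0,"wx": 0,"wy": 0,"wz": 0,"fingers": 1},{"dx": 0.001,"dy": 0,"dz": 0,"wx": 0,"wy": 0,"wz": 0,"fingers": 1},{"dx": 0.001,"dy": 0,"dz": 0,"wx": 0,"wy": 0,"wz": 0,"fingers": 1}]'

```text
clock: 15.58
eef_pos: [635.6, -7.2, 96.3]
tool_rot: [0.243, 1.571, 0.243]
force: [0.1, 0.8, -0.5]
width: 49.4
```

Within about 2 mm of the lower stop. Releasing and watching the balance.

Call:
servo_tool --rows '[{"dx": 0.001,"dy": 0,"dz": 0,"wx": 0,"wy": 0,"wz": 0,"fingers": 1},{"dx": 0.001,"dy": 0,"dz": 0,"wx": 0,"wy": 0,"wz": 0,"fingers": 1},{"dx": 0,"dy": 0,"dz": 0,"wx": 0,"wy": 0,"wz": 0,"fingers": 0},{"dx": 0,"dy": 0,"dz": 0,"wx": 0,"wy": 0,"wz": 0,"fingers": 0},{"dx": 0,"dy": 0,"dz": 0,"wx": 0,"wy": 0,"wz": 0,"fingers": 0}]'

```text
clock: 16.2
eef_pos: [635.5, -7.4, 94.9]
tool_rot: [-1.069, 1.571, -1.069]
force: [-1.3, -0.8, 0.1]
width: 85.4
```

Call:
servo_tool --rows '[{"dx": 0,"dy": 0,"dz": 0,"wx": 0,"wy": 0,"wz": 0,"fingers": 0},{"dx": 0,"dy": 0,"dz": 0,"wx": 0,"wy": 0,"wz": 0,"fingers": 0},{"dx": 0,"dy": 0,"dz": 0,"wx": 0,"wy": 0,"wz": 0,"fingers": 0},{"dx": 0,"dy": 0,"dz": 0,"wx": 0,"wy": 0,"wz": 0,"fingers": 0},{"dx": 0,"dy": 0,"dz": 0,"wx": 0,"wy": 0,"wz": 0,"fingers": 0}]'

```text
clock: 16.82
eef_pos: [635.5, -7.2, 94.8]
tool_rot: [2.984, 1.571, 2.983]
force: [0.3, 0.4, -0.8]
width: 85.5
```

Call:
servo_tool --rows '[{"dx": 0,"dy": 0,"dz": 0,"wx": 0,"wy": 0,"wz": 0,"fingers": 0},{"dx": 0,"dy": 0,"dz": 0,"wx": 0,"wy": 0,"wz": 0,"fingers": 0},{"dx": 0,"dy": 0,"dz": 0,"wx": 0,"wy": 0,"wz": 0,"fingers": 0},{"dx": 0,"dy": 0,"dz": 0,"wx": 0,"wy": 0,"wz": 0,"fingers": 0},{"dx": 0,"dy": 0,"dz": 0,"wx": 0,"wy": 0,"wz": 0,"fingers": 0}]'

```text
clock: 17.45
eef_pos: [635.5, -7.3, 94.8]
tool_rot: [3.141, 1.571, 3.141]
force: [0.6, 0.5, 0.9]
width: 85.1
```

Run:
```python
from h import *
plan()
cv2.imwrite("pics/p8.png",cv2.resize(ctrl.get_image("side")[100:300,230:460,::-1],None,fx=3,fy=3,interpolation=cv2.INTER_CUBIC))
```

```text
t 17.45 pos [635.5  -7.3  94.8] jawyaw -0.0 tilt 0.01 width 85.1 F [0.6 0.5 0.9]
units d [0. 0. 0.] w [0. 0. 0.] | world d mm [0. 0. 0.]
```

View pics/p8.png

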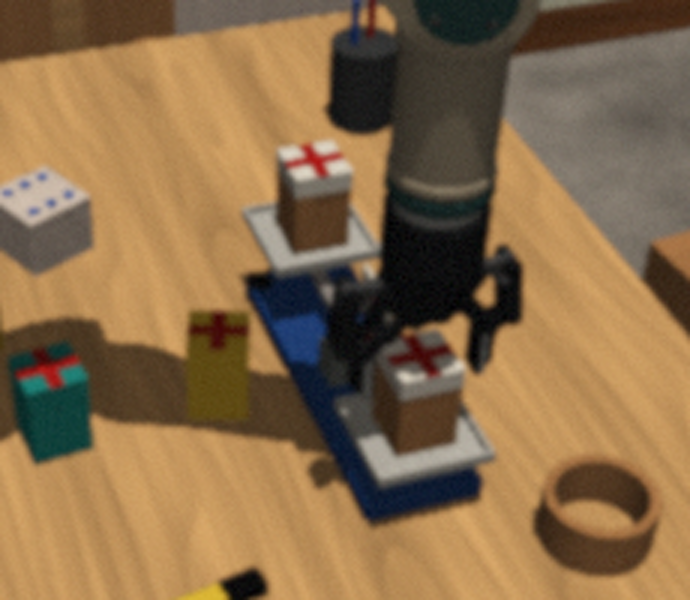

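Right pan is down and left pan up, with the gripper open and clear, so B on the right is heavier. The wrist readings agree (4.8 N against 3.4 N). While regripping I'll also refine the jig yaw and pocket from the first picture.

Run:
```python
from h import *
t=cv2.imread("pics/top0.png"); x0,y0,x1,y1=390,220,530,305
r=cv2.resize(t[y0:y1,x0:x1],None,fx=8,fy=8,interpolation=cv2.INTER_CUBIC).astype(int)
b,g,rr=[r[...,k] for k in range(3)]
m=(((g>60)&(g>rr*1.3)&(g>b*1.3))).astype(np.uint8)
W=lambda u,v,z=28: ray("top",(x0+(u+.5)/8-.5,y0+(v+.5)/8-.5),z)[:2]
def fit(pts,n):
    P=np.array([W(u,v) for u,v in pts]); vx,vy,a,c=cv2.fitLine(P.astype(np.float32),cv2.DIST_HUBER,0,.01,.01).ravel()
    ang=np.degrees(np.arctan2(vy,vx))%180; print(n,"ang",round(float(ang),2),"pt",a.round(1),c.round(1)); 
def col(us,v0,first): 
    o=[]
    for u in us:
        k=np.where(m[:,u])[0]
        if len(k): o.append((u,k[0]-.5 if first else k[-1]+.5))
    return o
fit(col(range(300,760,10),0,True),"deck +x edge"); fit(col(range(300,820,10),0,False),"deck -x edge")
o=[]
for v in range(160,500,10):
    k=np.where(m[v])[0]; o.append((k[0]-.5,v))
fit(o,"deck +y edge")
# pocket
o=[]
for v in range(255,410,10):
    k=np.where(m[v,:]==0)[0]; k=k[k>350]; o.append((k[0]-.5,v))
fit(o,"pocket +y edge")
hi=[];lo=[]
for u in range(610,730,8):
    k=np.where(m[330:,u])[0]; lo.append((u,330+k[0]-.5))
    k=np.where(m[:330,u])[0]; hi.append((u,k[-1]+.5))
fit(hi,"pocket +x");fit(lo,"pocket -x")
org=((rr>140)&(rr>2*g)&(b<60))
o=[(np.where(org[v])[0][0]-.5,v) for v in range(175,450,10) if org[v].any()]
P=np.array([W(u,v,53) for u,v in o]); q=cv2.fitLine(P.astype(np.float32),cv2.DIST_HUBER,0,.01,.01).ravel(); print("fence face top ang",np.degrees(np.arctan2(q[1],q[0]))%180,q[2:])
```

```text
deck +x edge ang 92.23 pt 551.7 -314.6
deck -x edge ang 92.34 pt 443.9 -307.1
deck +y edge ang 2.16 pt 505.8 -237.1
pocket +y edge ang 2.45 pt 501.8 -328.5
pocket +x ang 91.85 pt 526.8 -352.4
pocket -x ang 92.68 pt 471.9 -350.6
fence face top ang 2.1549137 [ 500.0375  -386.67447]
```

Call:
servo_tool --rows '[{"dx": 0,"dy": 0,"dz": 0,"wx": 0,"wy": 0,"wz": 0,"fingers": 1},{"dx": 0,"dy": 0,"dz": 0,"wx": 0,"wy": 0,"wz": 0,"fingers": 1},{"dx": 0,"dy": 0,"dz": 0,"wx": 0,"wy": 0,"wz": 0,"fingers": 1},{"dx": 0,"dy": 0,"dz": 0,"wx": 0,"wy": 0,"wz": 0,"fingers": 1},{"dx": 0,"dy": 0,"dz": 0,"wx": 0,"wy": 0,"wz": 0,"fingers": 1}]'

```text
clock: 18.12
eef_pos: [635.6, -7.3, 95.0]
tool_rot: [0.402, 1.571, 0.402]
force: [-0.6, 0.2, 3.4]
width: 49.5
```

Call:
servo_tool --rows '[{"dx": -0.004,"dy": 0,"dz": 0,"wx": 0,"wy": 0,"wz": 0,"fingers": 1},{"dx": -0.004,"dy": 0,"dz": 0,"wx": 0,"wy": 0,"wz": 0,"fingers": 1},{"dx": -0.004,"dy": 0,"dz": 0,"wx": 0,"wy": 0,"wz": 0,"fingers": 1},{"dx": -0.004,"dy": 0,"dz": 0,"wx": 0,"wy": 0,"wz": 0,"fingers": 1},{"dx": -0.004,"dy": 0,"dz": 0,"wx": 0,"wy": 0,"wz": 0,"fingers": 1}]'

```text
clock: 18.75
eef_pos: [635.5, -7.2, 110.0]
tool_rot: [-2.523, 1.571, -2.523]
force: [1.3, 0.6, -3.0]
width: 49.2
```

Call:
servo_tool --rows '[{"dx": -0.004,"dy": 0,"dz": 0,"wx": 0,"wy": 0,"wz": 0,"fingers": 1},{"dx": -0.004,"dy": 0,"dz": 0,"wx": 0,"wy": 0,"wz": 0,"fingers": 1},{"dx": -0.004,"dy": 0,"dz": 0,"wx": 0,"wy": 0,"wz": 0,"fingers": 1},{"dx": -0.004,"dy": 0,"dz": 0,"wx": 0,"wy": 0,"wz": 0,"fingers": 1},{"dx": -0.004,"dy": 0,"dz": 0,"wx": 0,"wy": 0,"wz": 0,"fingers": 1}]'

```text
clock: 19.38
eef_pos: [634.6, -7.1, 124.5]
tool_rot: [3.039, 1.569, 3.039]
force: [0.2, -0.6, -5.3]
width: 49.2
```

Call:
servo_tool --rows '[{"dx": -0.01,"dy": 0,"dz": 0,"wx": 0,"wy": 0,"wz": 0,"fingers": 1},{"dx": -0.02,"dy": 0,"dz": 0,"wx": 0,"wy": 0,"wz": 0,"fingers": 1},{"dx": -0.02,"dy": 0,"dz": 0,"wx": 0,"wy": 0,"wz": 0,"fingers": 1},{"dx": 0,"dy": 0,"dz": 0,"wx": 0,"wy": 0,"wz": 0,"fingers": 1},{"dx": 0,"dy": 0,"dz": 0,"wx": 0,"wy": 0,"wz": 0,"fingers": 1}]'

```text
clock: 20.0
eef_pos: [635.3, -7.1, 162.4]
tool_rot: [2.417, 1.57, 2.417]
force: [-0.3, 0.2, -4.6]
width: 49.4
```

Run:
```python
from h import *
rows(498.2,-325,150,2.25,7)
cv2.imwrite("pics/p9.png",cv2.resize(ctrl.get_image("side")[100:300,230:460,::-1],None,fx=3,fy=3,interpolation=cv2.INTER_CUBIC))
```

```text
t 20.00 pos [635.3  -7.1 162.4] jawyaw -0.0 tilt 0.02 width 49.4 F [-0.3  0.2 -4.6]
units d [ 0.0164 -0.4239 -0.1827] w [-0.377 -0.003 -0.003] | world d mm [-137.1 -317.9  -12.4]
0 [ 0.0024 -0.0606 -0.0261] wx -0.054
1 [ 0.0024 -0.0604 -0.0264] wx -0.054
2 [ 0.0024 -0.0603 -0.0268] wx -0.054
3 [ 0.0024 -0.0601 -0.0271] wx -0.054
4 [ 0.0024 -0.06   -0.0275] wx -0.054
5 [ 0.0024 -0.0598 -0.0278] wx -0.054
6 [ 0.0024 -0.0596 -0.0281] wx -0.054
```

View pics/p9.png

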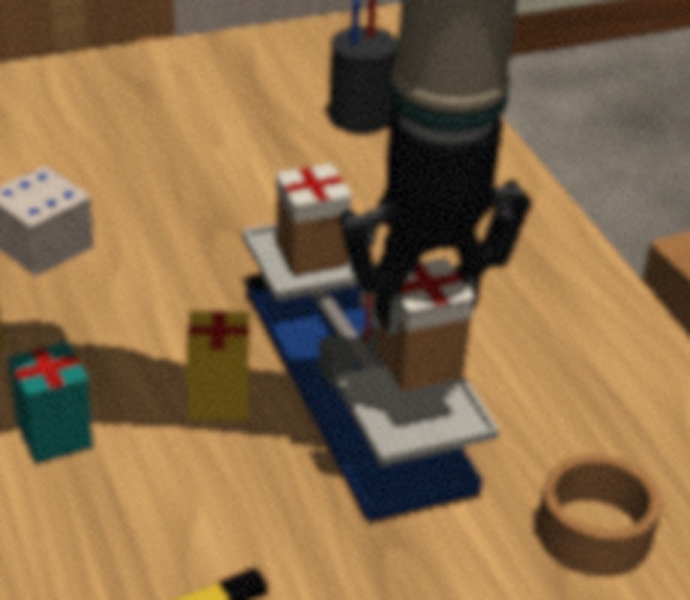

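B is lifted, and A has ridden down on the left pan and is still upright. Moving to the jig.

Call:
servo_tool --rows '[{"dx": 0,"dy": -0.03,"dz": -0.013,"wx": -0.054,"wy": 0,"wz": 0,"fingers": 1},{"dx": 0,"dy": -0.06,"dz": -0.026,"wx": -0.054,"wy": 0,"wz": 0,"fingers": 1},{"dx": 0,"dy": -0.06,"dz": -0.027,"wx": -0.054,"wy": 0,"wz": 0,"fingers": 1},{"dx": 0,"dy": -0.06,"dz": -0.027,"wx": -0.054,"wy": 0,"wz": 0,"fingers": 1},{"dx": 0,"dy": -0.06,"dz": -0.028,"wx": -0.054,"wy": 0,"wz": 0,"fingers": 1}]'

```text
clock: 20.68
eef_pos: [546.3, -212.1, 161.8]
tool_rot: [2.965, 1.57, 2.993]
force: [0.3, 0.3, -4.1]
width: 49.4
```

Call:
servo_tool --rows '[{"dx": 0,"dy": -0.06,"dz": -0.028,"wx": -0.054,"wy": 0,"wz": 0,"fingers": 1},{"dx": 0,"dy": -0.06,"dz": -0.028,"wx": -0.054,"wy": 0,"wz": 0,"fingers": 1},{"dx": 0,"dy": -0.034,"dz": -0.007,"wx": 0,"wy": 0,"wz": 0,"fingers": 1},{"dx": 0,"dy": 0,"dz": 0,"wx": 0,"wy": 0,"wz": 0,"fingers": 1},{"dx": 0,"dy": 0,"dz": 0,"wx": 0,"wy": 0,"wz": 0,"fingers": 1}]'

```text
clock: 21.3
eef_pos: [503.9, -326.5, 161.7]
tool_rot: [1.986, 1.569, 2.025]
force: [-0.7, 0.4, -4.9]
width: 49.4
```

Call:
servo_tool --rows '[{"dx": 0,"dy": 0,"dz": 0,"wx": 0,"wy": 0,"wz": 0,"fingers": 1},{"dx": 0,"dy": 0,"dz": 0,"wx": 0,"wy": 0,"wz": 0,"fingers": 1}]'

```text
clock: 21.55
eef_pos: [504.2, -326.7, 162.2]
tool_rot: [1.945, 1.57, 1.986]
force: [0.1, -0.2, -6.0]
width: 49.3
```

Run:
```python
from h import *
plan(498.2,-338,75,2.25)
t=ctrl.get_image("top");s=ctrl.get_image("side")
a=np.hstack([t[200:320,390:530],s[300:420,300:440]])[:,:,::-1]
cv2.imwrite("pics/p10.png",cv2.resize(a,None,fx=2.8,fy=2.8,interpolation=cv2.INTER_CUBIC))
```

```text
t 21.55 pos [ 504.2 -326.7  162.2] jawyaw 2.4 tilt 0.04 width 49.3 F [ 0.1 -0.2 -6. ]
units d [ 0.1163 -0.0148 -0.0086] w [ 0.017 -0.002 -0.005] | world d mm [ -6.  -11.3 -87.2]
```

View pics/p10.png

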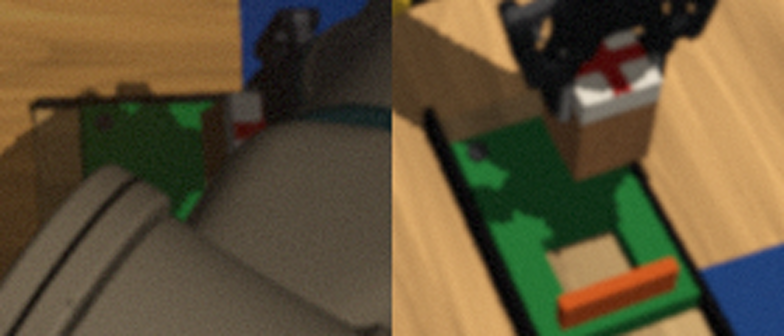

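Call:
servo_tool --rows '[{"dx": 0.03,"dy": -0.01,"dz": -0.008,"wx": 0,"wy": 0,"wz": 0,"fingers": 1},{"dx": 0.05,"dy": 0,"dz": 0,"wx": 0,"wy": 0,"wz": 0,"fingers": 1},{"dx": 0.03,"dy": 0,"dz": 0,"wx": 0,"wy": 0,"wz": 0,"fingers": 1},{"dx": 0.006,"dy": 0,"dz": 0,"wx": 0,"wy": 0,"wz": 0,"fingers": 1},{"dx": 0,"dy": 0,"dz": 0,"wx": 0,"wy": 0,"wz": 0,"fingers": 1}]'

```text
clock: 22.28
eef_pos: [498.5, -335.8, 75.8]
tool_rot: [-1.002, 1.57, -0.962]
force: [0.0, 0.4, -4.8]
width: 49.5
```

Call:
servo_tool --rows '[{"dx": 0,"dy": 0,"dz": 0,"wx": 0,"wy": 0,"wz": 0,"fingers": 1},{"dx": 0,"dy": 0,"dz": 0,"wx": 0,"wy": 0,"wz": 0,"fingers": 1}]'

```text
clock: 22.52
eef_pos: [498.6, -335.9, 76.3]
tool_rot: [-0.613, 1.569, -0.573]
force: [0.4, -0.7, -5.5]
width: 49.3
```

Run:
```python
from h import *
plan(498.6,-335,73,2.25)
```

```text
t 22.52 pos [ 498.6 -335.9   76.3] jawyaw 2.3 tilt 0.09 width 49.3 F [ 0.4 -0.7 -5.5]
units d [ 0.0044  0.0012 -0.    ] w [0.002 0.013 0.009] | world d mm [-0.   0.9 -3.3]
```

Carton base is about 9 mm above the deck and below the fence top. Feeling toward the fence along jig -y.

Call:
servo_tool --rows '[{"dx": 0.002,"dy": -0.006,"dz": 0,"wx": 0,"wy": 0,"wz": 0,"fingers": 1},{"dx": 0,"dy": -0.006,"dz": 0,"wx": 0,"wy": 0,"wz": 0,"fingers": 1},{"dx": 0,"dy": -0.004,"dz": 0,"wx": 0,"wy": 0,"wz": 0,"fingers": 1},{"dx": 0,"dy": -0.004,"dz": 0,"wx": 0,"wy": 0,"wz": 0,"fingers": 1},{"dx": 0,"dy": 0,"dz": 0,"wx": 0,"wy": 0,"wz": 0,"fingers": 1}]'

```text
clock: 23.15
eef_pos: [498.6, -351.0, 73.8]
tool_rot: [-2.107, 1.571, -2.068]
force: [-0.4, -1.0, -4.6]
width: 49.3
```

Call:
servo_tool --rows '[{"dx": 0,"dy": -0.002,"dz": 0,"wx": 0,"wy": 0,"wz": 0,"fingers": 1},{"dx": 0,"dy": -0.002,"dz": 0,"wx": 0,"wy": 0,"wz": 0,"fingers": 1},{"dx": 0,"dy": -0.002,"dz": 0,"wx": 0,"wy": 0,"wz": 0,"fingers": 1}]'

```text
clock: 23.52
eef_pos: [498.9, -355.1, 73.8]
tool_rot: [2.881, 1.571, 2.921]
force: [0.4, -0.3, -4.7]
width: 49.3
```

Call:
servo_tool --rows '[{"dx": 0,"dy": -0.001,"dz": 0,"wx": 0,"wy": 0,"wz": 0,"fingers": 1},{"dx": 0,"dy": -0.001,"dz": 0,"wx": 0,"wy": 0,"wz": 0,"fingers": 1}]'

```text
clock: 23.78
eef_pos: [498.9, -356.6, 73.8]
tool_rot: [2.76, 1.571, 2.799]
force: [0.4, -0.1, -4.6]
width: 49.3
```

Call:
servo_tool --rows '[{"dx": 0,"dy": -0.001,"dz": 0,"wx": 0,"wy": 0,"wz": 0,"fingers": 1},{"dx": 0,"dy": -0.001,"dz": 0,"wx": 0,"wy": 0,"wz": 0,"fingers": 1}]'

```text
clock: 24.02
eef_pos: [499.0, -358.0, 73.8]
tool_rot: [2.559, 1.571, 2.598]
force: [-0.4, 0.1, -5.2]
width: 49.8
```

Call:
servo_tool --rows '[{"dx": 0,"dy": -0.001,"dz": 0,"wx": 0,"wy": 0,"wz": 0,"fingers": 1},{"dx": 0,"dy": -0.001,"dz": 0,"wx": 0,"wy": 0,"wz": 0,"fingers": 1}]'

```text
clock: 24.28
eef_pos: [499.0, -359.1, 73.8]
tool_rot: [1.881, 1.57, 1.921]
force: [-0.5, 1.7, -3.3]
width: 49.4
```

Call:
servo_tool --rows '[{"dx": 0,"dy": -0.001,"dz": 0,"wx": 0,"wy": 0,"wz": 0,"fingers": 1}]'

```text
clock: 24.4
eef_pos: [499.0, -359.1, 73.7]
tool_rot: [1.861, 1.569, 1.901]
force: [-0.4, 3.4, -2.6]
width: 49.1
```

Call:
servo_tool --rows '[{"dx": 0,"dy": 0,"dz": 0,"wx": 0,"wy": 0,"wz": 0,"fingers": 1}]'

```text
clock: 24.52
eef_pos: [499.0, -359.2, 73.7]
tool_rot: [1.879, 1.569, 1.919]
force: [0.6, 3.4, -2.5]
width: 49.5
```

Run:
```python
from h import *
plan()
s=ctrl.get_image("side");plan()
cv2.imwrite("pics/p11.png",cv2.resize(s[310:450,310:450,::-1],None,fx=4.2,fy=4.2,interpolation=cv2.INTER_CUBIC))
```

```text
t 24.52 pos [ 499.  -359.2   73.7] jawyaw 2.3 tilt 0.11 width 49.5 F [ 0.6  3.4 -2.5]
units d [0. 0. 0.] w [0. 0. 0.] | world d mm [0. 0. 0.]
t 24.57 pos [ 499.  -359.2   73.7] jawyaw 2.3 tilt 0.11 width 49.0 F [-0.3  3.8 -2.7]
units d [0. 0. 0.] w [0. 0. 0.] | world d mm [0. 0. 0.]
```

View pics/p11.png

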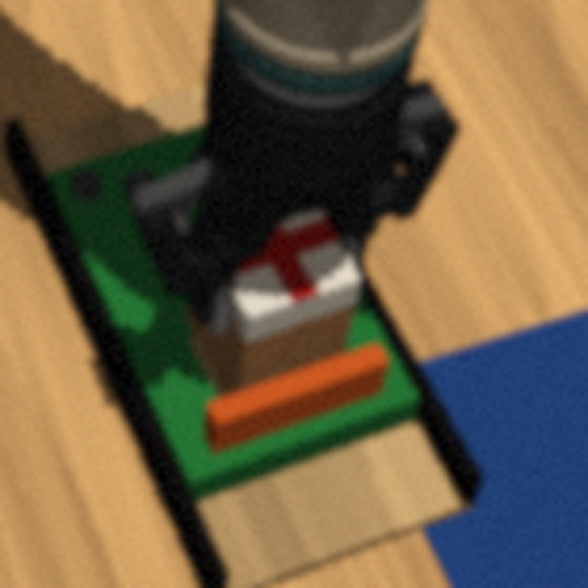

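Fence contact is felt at TCP y ≈ -359 (+3.4 N). That agrees with vision, which put the pocket centre near -357. Backing off 2.5 mm and lowering gently.

Call:
servo_tool --rows '[{"dx": 0,"dy": 0.003,"dz": 0,"wx": 0,"wy": 0,"wz": 0,"fingers": 1},{"dx": 0.003,"dy": 0,"dz": 0,"wx": 0,"wy": 0,"wz": 0,"fingers": 1},{"dx": 0.003,"dy": 0,"dz": 0,"wx": 0,"wy": 0,"wz": 0,"fingers": 1},{"dx": 0,"dy": 0,"dz": 0,"wx": 0,"wy": 0,"wz": 0,"fingers": 1}]'

```text
clock: 25.08
eef_pos: [498.7, -358.3, 69.1]
tool_rot: [-2.649, 1.57, -2.61]
force: [-1.2, 0.6, -4.7]
width: 49.1
```

Call:
servo_tool --rows '[{"dx": 0.002,"dy": 0,"dz": 0,"wx": 0,"wy": 0,"wz": 0,"fingers": 1},{"dx": 0.001,"dy": 0,"dz": 0,"wx": 0,"wy": 0,"wz": 0,"fingers": 1}]'

```text
clock: 25.32
eef_pos: [498.9, -358.1, 67.0]
tool_rot: [-2.786, 1.571, -2.747]
force: [0.5, -0.3, -4.9]
width: 49.9
```

Call:
servo_tool --rows '[{"dx": 0.001,"dy": 0,"dz": 0,"wx": 0,"wy": 0,"wz": 0,"fingers": 1},{"dx": 0.001,"dy": 0,"dz": 0,"wx": 0,"wy": 0,"wz": 0,"fingers": 1}]'

```text
clock: 25.58
eef_pos: [499.0, -358.0, 65.6]
tool_rot: [3.07, 1.571, 3.109]
force: [-0.5, -0.3, -4.6]
width: 49.3
```

Call:
servo_tool --rows '[{"dx": 0.001,"dy": 0.001,"dz": 0,"wx": 0,"wy": 0,"wz": 0,"fingers": 1},{"dx": 0.001,"dy": 0,"dz": 0,"wx": 0,"wy": 0,"wz": 0,"fingers": 1}]'

```text
clock: 25.82
eef_pos: [499.0, -357.1, 64.0]
tool_rot: [2.135, 1.571, 2.175]
force: [-0.8, 0.2, -5.3]
width: 49.5
```

Call:
servo_tool --rows '[{"dx": 0.001,"dy": 0,"dz": 0,"wx": 0,"wy": 0,"wz": 0,"fingers": 1},{"dx": 0.001,"dy": 0,"dz": 0,"wx": 0,"wy": 0,"wz": 0,"fingers": 1}]'

```text
clock: 26.08
eef_pos: [498.9, -357.3, 62.6]
tool_rot: [-2.902, 1.571, -2.863]
force: [-0.3, 0.1, -5.3]
width: 49.2
```

Call:
servo_tool --rows '[{"dx": 0.001,"dy": 0,"dz": 0,"wx": 0,"wy": 0,"wz": 0,"fingers": 1},{"dx": 0.001,"dy": 0,"dz": 0,"wx": 0,"wy": 0,"wz": 0,"fingers": 1}]'

```text
clock: 26.32
eef_pos: [498.9, -357.3, 61.0]
tool_rot: [-3.113, 1.571, -3.074]
force: [-0.1, 0.6, -4.8]
width: 49.4
```

The carton is entering the pocket with no resistance.

Call:
servo_tool --rows '[{"dx": 0.002,"dy": 0,"dz": 0,"wx": 0,"wy": 0,"wz": 0,"fingers": 1},{"dx": 0.002,"dy": 0,"dz": 0,"wx": 0,"wy": 0,"wz": 0,"fingers": 1}]'

```text
clock: 26.58
eef_pos: [498.9, -357.3, 58.0]
tool_rot: [2.759, 1.571, 2.798]
force: [0.3, -0.1, -4.5]
width: 49.1
```

Call:
servo_tool --rows '[{"dx": 0.002,"dy": 0,"dz": 0,"wx": 0,"wy": 0,"wz": 0,"fingers": 1},{"dx": 0.002,"dy": 0,"dz": 0,"wx": 0,"wy": 0,"wz": 0,"fingers": 1}]'

```text
clock: 26.82
eef_pos: [498.9, -357.3, 55.0]
tool_rot: [2.73, 1.571, 2.769]
force: [0.2, 0.4, -4.3]
width: 49.0
```

Call:
servo_tool --rows '[{"dx": 0.002,"dy": 0,"dz": 0,"wx": 0,"wy": 0,"wz": 0,"fingers": 1},{"dx": 0.002,"dy": 0,"dz": 0,"wx": 0,"wy": 0,"wz": 0,"fingers": 1}]'

```text
clock: 27.08
eef_pos: [498.9, -357.3, 52.0]
tool_rot: [-3.114, 1.571, -3.075]
force: [-0.3, 0.5, -4.7]
width: 49.4
```

Call:
servo_tool --rows '[{"dx": 0.002,"dy": 0,"dz": 0,"wx": 0,"wy": 0,"wz": 0,"fingers": 1},{"dx": 0.001,"dy": 0,"dz": 0,"wx": 0,"wy": 0,"wz": 0,"fingers": 1}]'

```text
clock: 27.32
eef_pos: [498.9, -357.2, 49.7]
tool_rot: [2.69, 1.571, 2.729]
force: [0.3, 0.3, -5.1]
width: 49.5
```

Call:
servo_tool --rows '[{"dx": 0.001,"dy": 0,"dz": 0,"wx": 0,"wy": 0,"wz": 0,"fingers": 1},{"dx": 0.001,"dy": 0,"dz": 0,"wx": 0,"wy": 0,"wz": 0,"fingers": 1}]'

```text
clock: 27.58
eef_pos: [498.9, -357.3, 48.3]
tool_rot: [3.127, 1.571, -3.117]
force: [0.4, 0.6, -4.0]
width: 49.3
```

Call:
servo_tool --rows '[{"dx": 0.001,"dy": 0,"dz": 0,"wx": 0,"wy": 0,"wz": 0,"fingers": 1},{"dx": 0.001,"dy": 0,"dz": 0,"wx": 0,"wy": 0,"wz": 0,"fingers": 1}]'

```text
clock: 27.82
eef_pos: [498.9, -357.3, 47.1]
tool_rot: [1.932, 1.571, 1.971]
force: [-0.5, 1.6, 2.5]
width: 49.7
```

Floor contact at TCP z 47.1; I expected 46.8. Releasing and rising.

Call:
servo_tool --rows '[{"dx": 0,"dy": 0,"dz": 0,"wx": 0,"wy": 0,"wz": 0,"fingers": 0},{"dx": 0,"dy": 0,"dz": 0,"wx": 0,"wy": 0,"wz": 0,"fingers": 0},{"dx": 0,"dy": 0,"dz": 0,"wx": 0,"wy": 0,"wz": 0,"fingers": 0},{"dx": 0,"dy": 0,"dz": 0,"wx": 0,"wy": 0,"wz": 0,"fingers": 0}]'

```text
clock: 28.32
eef_pos: [499.0, -357.4, 47.0]
tool_rot: [-0.89, 1.571, -0.851]
force: [-0.1, -0.3, 0.1]
width: 85.3
```

Call:
servo_tool --rows '[{"dx": -0.03,"dy": 0,"dz": 0,"wx": 0,"wy": 0,"wz": 0,"fingers": 0},{"dx": -0.06,"dy": 0,"dz": 0,"wx": 0,"wy": 0,"wz": 0,"fingers": 0},{"dx": -0.06,"dy": 0,"dz": 0,"wx": 0,"wy": 0,"wz": 0,"fingers": 0},{"dx": -0.04,"dy": 0.04,"dz": 0,"wx": 0,"wy": 0,"wz": 0,"fingers": 0},{"dx": 0,"dy": 0.07,"dz": 0,"wx": 0,"wy": 0,"wz": 0,"fingers": 0}]'

```text
clock: 28.95
eef_pos: [496.9, -277.2, 192.2]
tool_rot: [-0.696, 1.564, -0.66]
force: [-0.1, 1.3, -0.3]
width: 85.5
```

Call:
servo_tool --rows '[{"dx": 0,"dy": 0.07,"dz": 0,"wx": 0,"wy": 0,"wz": 0,"fingers": 0},{"dx": 0,"dy": 0.07,"dz": 0,"wx": 0,"wy": 0,"wz": 0,"fingers": 0},{"dx": 0,"dy": 0,"dz": 0,"wx": 0,"wy": 0,"wz": 0,"fingers": 0},{"dx": 0,"dy": 0,"dz": 0,"wx": 0,"wy": 0,"wz": 0,"fingers": 0}]'

```text
clock: 29.45
eef_pos: [491.9, -170.6, 189.7]
tool_rot: [-1.011, 1.57, -0.972]
force: [0.4, -0.1, 0.3]
width: 85.4
```

Run:
```python
from h import *
plan()
t=ctrl.get_image("top");s=ctrl.get_image("side")
a=np.hstack([t[200:320,390:530],s[310:430,310:450]])[:,:,::-1]
cv2.imwrite("pics/p12.png",cv2.resize(a,None,fx=2.8,fy=2.8,interpolation=cv2.INTER_CUBIC))
cv2.imwrite("pics/p13.png",s[:,:,::-1])
```

```text
t 29.45 pos [ 491.9 -170.6  189.7] jawyaw 2.3 tilt 0.07 width 85.4 F [ 0.4 -0.1  0.3]
units d [0. 0. 0.] w [0. 0. 0.] | world d mm [0. 0. 0.]
```

View pics/p12.png

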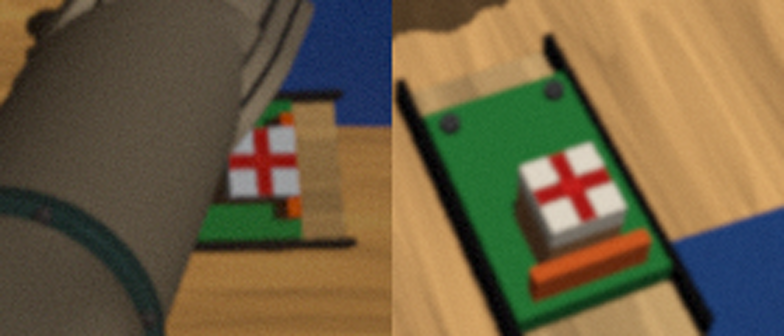

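View pics/p13.png

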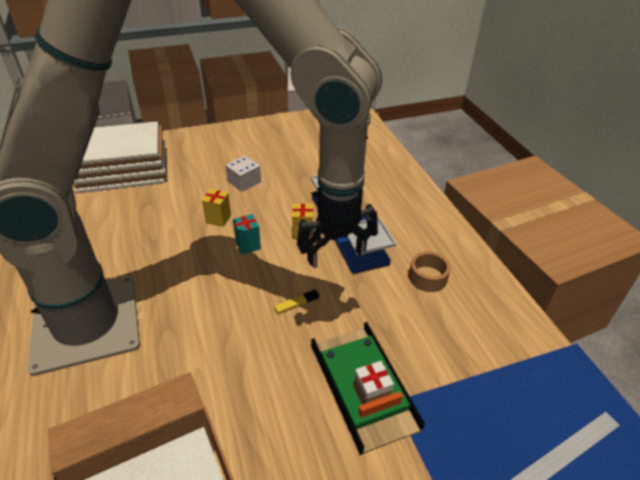

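Run:
```python
from h import *
import scipy.optimize as so
t=ctrl.get_image("top")
u1=(390+263/2.8,200+162/2.8); u2=(310+(572-392)/2.8,310+190/2.8)
f=lambda X: np.r_[proj("top",X)[0]-u1,proj("side",X)[0]-u2]
r=so.least_squares(f,[499,-357,84]); print("lid centre",r.x.round(1),"resid",r.fun.round(1))
for z in(84,104): print(z,proj("top",[499,-357,z]).round(1),proj("side",[499,-357,z]).round(1))
cv2.imwrite("pics/p14.png",cv2.resize(t[130:350,100:380,::-1],None,fx=2.7,fy=2.7,interpolation=cv2.INTER_CUBIC))
```

```text
lid centre [ 498.  -358.2   81.9] resid [ 0. -0. -0.  0.]
84 [[483.6 257.2]] [[374.6 376.5]]
104 [[486.8 255.9]] [[375.7 370. ]]
```

View pics/p14.png

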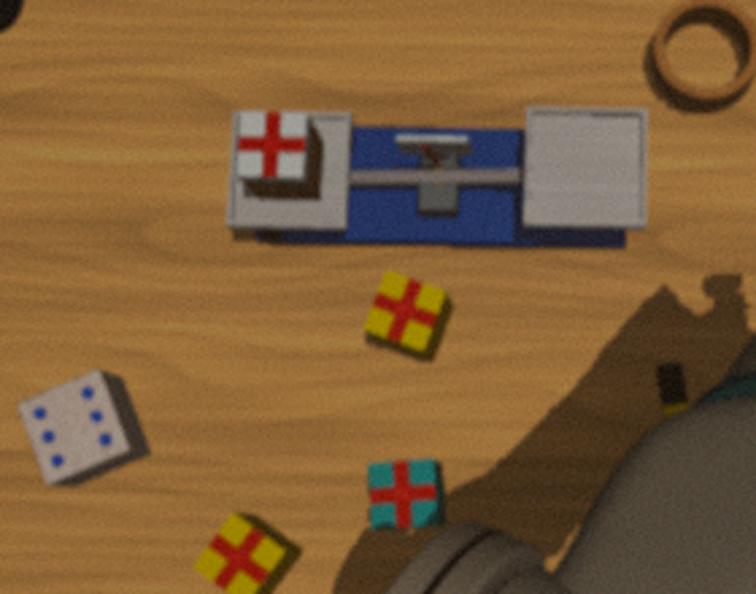

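The lid of B triangulates to z ≈ 82 mm; fully home is 84 and standing on the deck would be 104. A stands upright on the left pan and the bystanders are undisturbed. Handing in.

```bash
python3 -c "
from cell import ctrl
print(ctrl.finish_job(), ctrl.read_state()['clock'])"
```

```text
the job is handed in; nothing more can be done
the job is handed in; nothing more can be done
```

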